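Unstack five spare-part packages into their put trays

ROBOT

A 7-joint arm with a two-finger parallel gripper is mounted at the origin on the work surface. World frame = base frame: x ahead of the robot, y to its left, z up, the work surface at z = 0. Lengths are in m, angles in rad, forces in N, time in s.
With the tool pointing down it reaches from about 0.35 to 0.9 m from the base axis. Payload 8.1 kg.
Tool frame: the origin (TCP) lies midway between the tips of the shut fingers; the grasp point (between the pads) lies 19 mm behind it; z points along the fingers, y is the direction in which the jaws open and shut (so a half turn about z gives the same grasp; the last joint's range is limited). The gripper opens to 92 mm and grips with 3 to 60 N. Pads are 19 mm wide; open, the fingers measure 130 mm over their backs; the gripper's body (75 mm by 190 mm) begins 47 mm behind the grasp point.
Start: joints at [1.197, 0.434, 0.025, 1.573, -0.012, 1.134, -0.075], TCP at [0.167, -0.602, 0.227] pointing down, gripper open.
Joint ranges: [-2.62, 2.62], [-0.44, 2.09], [-1.27, 1.32], [0.08, 2.57], [-1.32, 4.46], [0.12, 2], [-2.74, 2.74]. Speed limits (rad/s): [2.22, 2.22, 3.01, 3.01, 3.14, 3.14, 3.14].

INTERFACE

Orientations are given as a rotation vector (axis times angle).
In Python, from cell import arm gives the robot as it stands. The module is installed in compiled form; this text tells all that it offers.
- The arm moves only by the tool jog_arm, never from a script. Its argument "increments" is a list of rows, each an object with "slide": the shift along the tool's x, y, z in mm, a list of three; "roll": the turn about the tool's z in rad; "gripper": the opening, from 0 (shut) to 1 (fully open). In form: [{"slide": [x, y, z], "roll": roll, "gripper": gripper}, ...]. A call has exactly 10 rows; each row is the pose to reach, as a shift and turn from the pose commanded when the call began, along the tool's axes at that moment; what a row does not reach only later rows make up. A row lasts 1/12 s, in which the tool goes at most 41.7 mm and 7.16 degrees, less where a joint would pass 70% of its speed; a pose out of reach is approached as far as the arm can. A call with a gripper value outside its range is refused whole. The fingers move at their own pace and stop on an object; "newtons" is the grip in N (left out, the last holds). Time passes only in rows, so rows that repeat a pose let the fingers close, or fill a call up. It gives the time, the measured TCP pose, the force and the opening at its end, in the units of the state.
- arm.observe(): the state, without advancing time (a new reading comes with each control period).
- arm.get_image(name): name is "scene" or "side" or "wrist"; returns a dict with "frame" (480x640x3 uint8, blue, green, red), "depth" (480x640 float32, m along the optical axis (not along the pixel's ray), 0 where there is no reading), "intrinsics" (3x3 intrinsics, pixels), "dist_coeffs" ([k1, k2, p1, p2, k3] as OpenCV has them; the pictures are not rectified), "R" (3x3) and "t" (3): a world point X has camera coordinates R X + t; the wrist camera has in their place "hand_eye" (4x4, takes a point from camera to tool coordinates, whose origin is the TCP and whose axes are the flange's). Camera axes: x right, y down, z forward; pixel columns grow to the right and rows downward; lengths in m; the calibration is good to about 2 mm. A picture is of the moment at which its call begins: read the wrist's pose just before it.
- arm.sign_off(): hands the job in, once; it reports no verdict.
The state is a dict: "clock": time; "joints": joint angles; "dq": joint speeds; "joint_efforts": joint torques, N m; "position": TCP position; "ee_rot": TCP orientation; "force": force on the tool from outside, world axes, zero at the start; "ft_torque": the same for the moment, N m; "width": opening from 0.0 (shut) to 1.0 (fully open).
Only numpy, scipy, OpenCV 4.12 (cv2) and the standard library are available. Lean on these libraries where they do the work, as an engineer would, in place of code of your own. Each camera call takes 0.05 s, during which the arm holds its last target.

TASK

Two stacks of spare-part packages stand on the sorting bench among five low-rimmed metal trays. Take the stacks apart and set each of the five packages on its own in the empty tray that has its shape and size, right way up, flat on the tray's floor inside the rim and square with the tray. Never tip a package over on the way.

Things in the scene. Friction and masses are not known exactly. Their poses are not given: they have to be found in the camera images.
- carton_mid (a point): centre (half-way up) of the long kraft carton, 110 (own x) by 54 (own y) by 50 high (mm), loose and rigid, axes z up. At the start it is one of the two bottom packages, standing on the bench.
- case_mid (a point): centre (half-way up) of the square grey hard-plastic case with a dark seam, 66 (own x) by 66 (own y) by 50 high (mm), loose and rigid, axes z up. At the start it is one of the two bottom packages, standing on the bench.
- tin_mid (a point): centre (half-way up) of the round plain metal tin, 46 in diameter, 50 high (mm), loose and rigid, axes z up. At the start it stands on the carton or on the case.
- smallbox_mid (a point): centre (half-way up) of the small white oblong box, 50 (own x) by 32 (own y) by 50 high (mm), loose and rigid, axes z up. At the start it stands on the other one of the carton and the case.
- canister_mid (a point): centre (half-way up) of the slim white round canister with a black cap, 28 in diameter, 50 high (mm), loose and rigid, axes z up. At the start it stands on top of the tin, as the third of that stack.
- carton_tray: tray for the long kraft carton: a flat metal tray fixed to the bench, oblong, inside the rim 134 (own x) by 78 (own y), outside 142 by 86 (mm). Floor (black) 4 mm above the bench; low rim 4 mm wide, its top 8 mm above the bench; 12 mm of room all round its package. Origin: centre of its underside, on the bench (z = 0); x along the tray's x side.
- case_tray: tray for the square grey hard-plastic case with a dark seam: a flat metal tray fixed to the bench, square, inside the rim 90 (own x) by 90 (own y), outside 98 by 98 (mm). Floor (black) 4 mm above the bench; low rim 4 mm wide, its top 8 mm above the bench; 12 mm of room all round its package. Origin: centre of its underside, on the bench (z = 0); x along the tray's x side.
- tin_tray: tray for the round plain metal tin: a flat metal tray fixed to the bench, round, 70 in diameter inside the rim, 78 outside (mm). Floor (black) 4 mm above the bench; low rim 4 mm wide, its top 8 mm above the bench; 12 mm of room all round its package. Origin: centre of its underside, on the bench (z = 0); x along the tray's x side.
- smallbox_tray: tray for the small white oblong box: a flat metal tray fixed to the bench, oblong, inside the rim 74 (own x) by 56 (own y), outside 82 by 64 (mm). Floor (black) 4 mm above the bench; low rim 4 mm wide, its top 8 mm above the bench; 12 mm of room all round its package. Origin: centre of its underside, on the bench (z = 0); x along the tray's x side.
- canister_tray: tray for the slim white round canister with a black cap: a flat metal tray fixed to the bench, round, 52 in diameter inside the rim, 60 outside (mm). Floor (black) 4 mm above the bench; low rim 4 mm wide, its top 8 mm above the bench; 12 mm of room all round its package. Origin: centre of its underside, on the bench (z = 0); x along the tray's x side.

How it is judged:
By the outcome, as a careful person would: the job done as asked, in the order asked, and still so for the second after the job is handed in, with the robot touching nothing.
It also fails if it takes over 141 s, if anything falls off the work surface, if the arm or the gripper's body presses on something with over 40 N, if the wrist force passes 120 N, or if a joint passes its speed limit or range.

## Working session

There is one attempt and no reset: what is moved stays moved. The work goes in short steps, Python scripts to look and compute and a tool call to move; the robot and the scene stay as the last step left them, time stands still between calls to the robot, and variables do not carry over. Pictures are saved under pics/ and viewed, and the job is handed in when it is done.

Besides the shell and the picture viewer there is one more tool, called after "Call:" as a command line: name --argument value ..., lists and objects as JSON in quotes. jog_arm: Moves the arm, as the interface text tells. Its arguments: {"type":"object","properties":{"increments":{"type":"array"},"newtons":{"type":"number"}},"required":["increments"]}

```bash
mkdir -p pics; ls; python3 - <<'E'
from cell import arm
import cv2,numpy as np
s=arm.observe();print(s)
for n in ['scene','side','wrist']:
    im=arm.get_image(n);cv2.imwrite(f'pics/{n}0.png',im['frame'])
    print(n,im['intrinsics'],im['dist_coeffs'],im.get('R'),im.get('t'),im.get('hand_eye'))
    np.savez(f'{n}0.npz',**{k:v for k,v in im.items() if v is not None})
E
```

```text
pics
{'clock': 0.0, 'joints': array([ 1.19742965,  0.4352208 ,  0.02498247,  1.57406581, -0.01162748,
        1.13401849, -0.07510102]), 'dq': array([-0.00017054,  0.00017448,  0.00181195,  0.00184194, -0.00034841,
       -0.00155841, -0.00024802]), 'joint_efforts': array([ 7.56671452e-04, -6.67838502e+01,  9.85663645e-01, -3.14458251e+01,
       -6.03277353e-02,  4.29204851e-02,  1.71733204e-04]), 'position': array([ 0.16698328, -0.60175783,  0.22595854]), 'ee_rot': array([-3.11134746e+00, -4.23673295e-01,  5.19874909e-04]), 'force': array([ 0.08940459, -0.22227804, -0.44036404]), 'ft_torque': array([-0.0276797 ,  0.01015865,  0.05043788]), 'width': 0.997045348417565}
scene [[483.56120732   0.         326.27440559]
 [  0.         483.56120732 238.14152155]
 [  0.           0.           1.        ]] [-0.01010599  0.          0.          0.          0.        ] [[ 0.15313491  0.98816507  0.00891606]
 [ 0.79971916 -0.11862135 -0.58853908]
 [-0.58051612  0.09725623 -0.80841961]] [-0.06861242 -0.37680419  1.41525318] None
side [[556.09418429   0.         323.84888528]
 [  0.         556.09418429 244.09091603]
 [  0.           0.           1.        ]] [-0.16837729  0.          0.          0.          0.        ] [[-0.93800858 -0.34620847 -0.01672103]
 [-0.17294529  0.50929034 -0.84303812]
 [ 0.30038279 -0.78788517 -0.53759384]] [0.51683681 0.16983982 1.23386547] None
wrist [[404.53280737   0.         321.77184816]
 [  0.         404.53280737 242.10401975]
 [  0.           0.           1.        ]] [-0.0662475  0.         0.         0.         0.       ] None None [[-2.72342352e-04 -9.67191239e-01 -2.54049272e-01  6.82742653e-02]
 [ 9.99999918e-01 -1.87177786e-04 -3.59401207e-04 -1.72825190e-04]
 [ 3.00057319e-04 -2.54049349e-01  9.67191211e-01 -1.57927432e-01]
 [ 0.00000000e+00  0.00000000e+00  0.00000000e+00  1.00000000e+00]]
```

View pics/scene0.png

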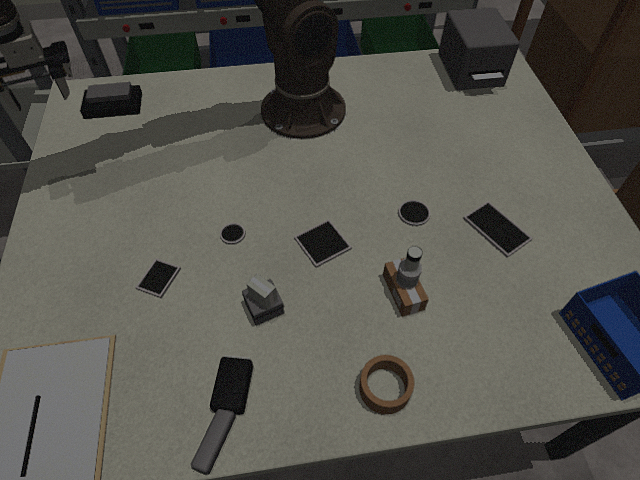

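View pics/side0.png

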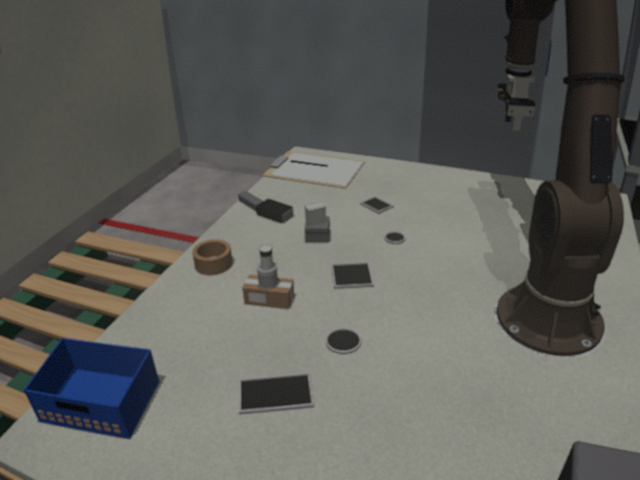

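View pics/wrist0.png

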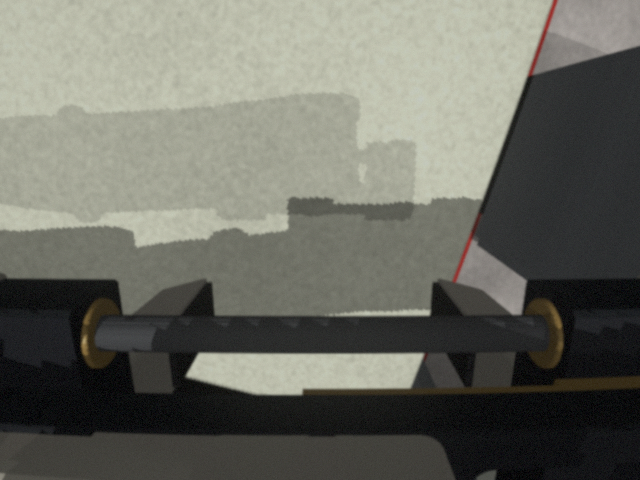

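```bash
cat > h.py <<'E'
import cv2,numpy as np
def load(n): return dict(np.load(n,allow_pickle=True))
def plane(im,uv,z):
    uv=np.asarray(uv,float).reshape(-1,1,2)
    n=cv2.undistortPoints(uv,im['intrinsics'],im['dist_coeffs']).reshape(-1,2)
    d=np.c_[n,np.ones(len(n))]@im['R']; c=-im['R'].T@im['t']
    s=(z-c[2])/d[:,2]; return c+d*s[:,None]
def proj(im,X):
    return cv2.projectPoints(np.asarray(X,float).reshape(-1,1,3),cv2.Rodrigues(im['R'])[0],im['t'],im['intrinsics'],im['dist_coeffs'])[0].reshape(-1,2)
E
python3 - <<'E'
from h import *
def crop(n,x,y,w,h,o):
    f=load(n+'0.npz')['frame'][y:y+h,x:x+w]; s=min(800/w,600/h)
    cv2.imwrite('pics/'+o,cv2.resize(f,None,fx=s,fy=s,interpolation=cv2.INTER_CUBIC))
crop('scene',230,260,80,60,'c1.png');crop('scene',365,240,80,80,'c2.png')
crop('side',230,190,120,120,'c3.png')
seeds={'scene':{'carton':(497,229),'case':(323,243),'tin':(413,212),'small':(158,278),'can':(232,233)},
'side':{'carton':(276,394),'case':(352,275),'tin':(344,341),'small':(377,204),'can':(395,238)}}
for n in seeds:
    im=load(n+'0.npz');g=im['frame'].max(2)
    m=(g<70).astype(np.uint8)
    nl,lab,st,ce=cv2.connectedComponentsWithStats(m)
    for k,(u,v) in seeds[n].items():
        l=lab[v,u]; mm=(lab==l).astype(np.uint8)
        c=max(cv2.findContours(mm,cv2.RETR_EXTERNAL,cv2.CHAIN_APPROX_NONE)[0],key=len).reshape(-1,2)
        p=plane(im,c,0.004)[:,:2]*1000
        r=cv2.minAreaRect(p.astype(np.float32)); print(n,k,g[v,u],st[l,4],'c',np.round(r[0],1),'size',np.round(r[1],1),'ang',round(r[2],1))
E
```

```text
scene carton 32 1394 c [500.5 408. ] size [133.2  76.7] ang 27.1
scene case 25 1177 c [481.  -14.7] size [89.3 89. ] ang 23.9
scene tin 24 475 c [425.  221.2] size [67.2 66.7] ang 57.0
scene small 26 699 c [ 522.7 -390.1] size [55.4 73.1] ang 60.4
scene can 26 285 c [ 422.8 -221.3] size [50.4 47.3] ang 81.6
side carton 40 1842 c [502.  404.7] size [129.4  72.2] ang 27.1
side case 50 619 c [483.1 -16.9] size [84.4 79.4] ang 24.1
side tin 44 464 c [425.7 220.7] size [64.5 57. ] ang 19.1
side small 52 146 c [ 524.4 -393.1] size [43.7 62.6] ang 60.2
side can 50 92 c [ 425.4 -224.4] size [40.6 36.8] ang 43.1
```

View pics/c1.png

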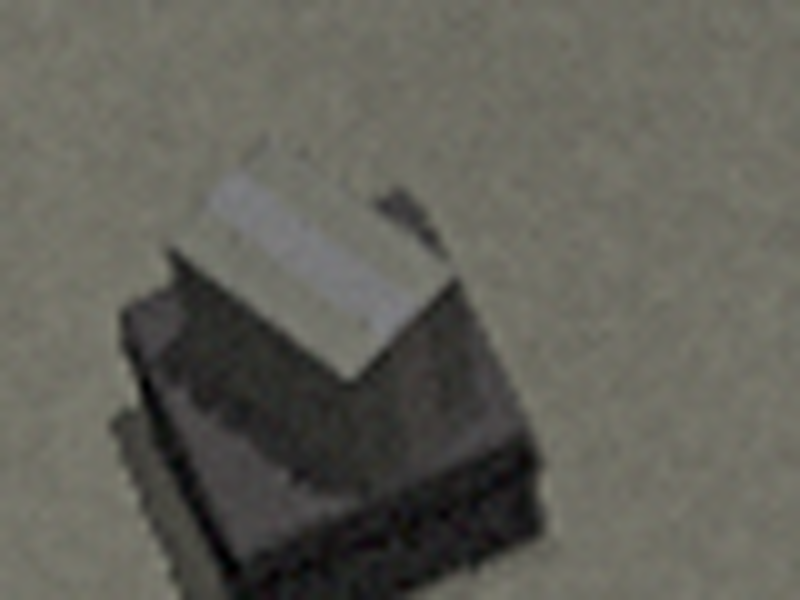

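View pics/c2.png

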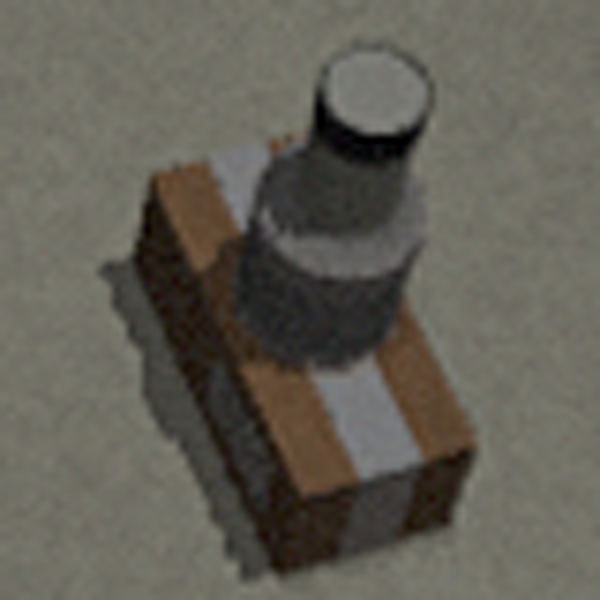

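View pics/c3.png

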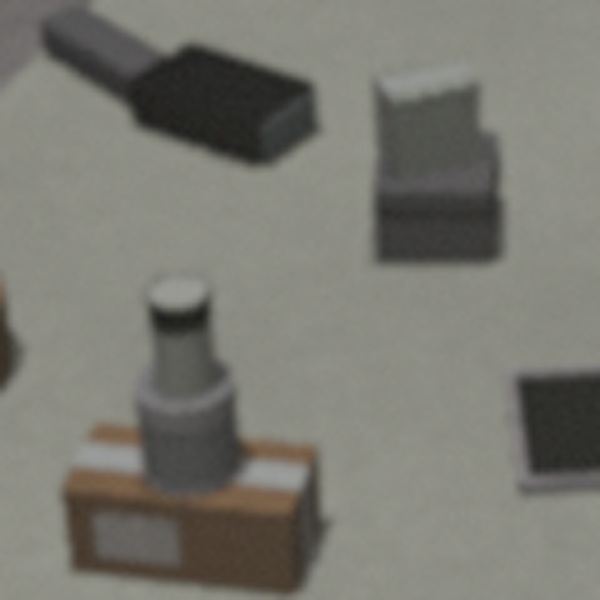

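```bash
python3 - <<'E'
from h import *
seeds={'carton':(497,229),'case':(323,243),'small':(158,278)}
im=load('scene0.npz');g=im['frame'].max(2)
nl,lab=cv2.connectedComponents((g<70).astype(np.uint8))
for k,(u,v) in seeds.items():
    mm=(lab==lab[v,u]).astype(np.uint8)
    c=max(cv2.findContours(mm,cv2.RETR_EXTERNAL,cv2.CHAIN_APPROX_NONE)[0],key=len).reshape(-1,2)
    p=plane(im,c,0.004)[:,:2]*1000
    b=cv2.boxPoints(cv2.minAreaRect(p.astype(np.float32)))
    for i in range(2):
        d=b[i+1]-b[i];print(k,round(np.hypot(*d),1),'yaw',round(np.degrees(np.arctan2(d[1],d[0]))%180,1))
# depth cloud of tops
for n in ['scene','side']:
    im=load(n+'0.npz');D=im['depth'];v,u=np.nonzero(D>0)
    uv=np.c_[u,v].astype(float).reshape(-1,1,2)
    q=cv2.undistortPoints(uv,im['intrinsics'],im['dist_coeffs']).reshape(-1,2)
    X=(np.c_[q,np.ones(len(q))]*D[v,u][:,None]-im['t'])@im['R']
    for zc in (.05,.10,.15):
      for nm,(a,b,c,d) in {'L':(.45,.75,-.27,-.08),'R':(.45,.75,.08,.32)}.items():
        s=(abs(X[:,2]-zc)<.008)&(X[:,0]>a)&(X[:,0]<b)&(X[:,1]>c)&(X[:,1]<d)
        P=X[s]*1000
        if len(P)>8:
            r=cv2.minAreaRect(P[:,:2].astype(np.float32)); bb=cv2.boxPoints(r)
            dd=[bb[1]-bb[0],bb[2]-bb[1]]
            print(n,zc,nm,len(P),'medz',np.median(P[:,2]).round(1),np.round(r[0],1),[(round(np.hypot(*e),1),round(np.degrees(np.arctan2(e[1],e[0]))%180,1)) for e in dd])
E
```

```text
carton 76.7 yaw 117.1
carton 133.2 yaw 27.1
case 89.0 yaw 113.9
case 89.3 yaw 23.9
small 73.1 yaw 150.4
small 55.4 yaw 60.4
scene 0.05 L 445 medz 48.9 [ 633.5 -162.5] [(np.float32(66.4), np.float32(108.3)), (np.float32(67.5), np.float32(18.3))]
scene 0.05 R 785 medz 49.2 [639.9 139.3] [(np.float32(54.9), np.float32(99.8)), (np.float32(113.0), np.float32(9.8))]
scene 0.1 L 404 medz 99.0 [ 636.3 -160.7] [(np.float32(32.6), np.float32(132.9)), (np.float32(52.7), np.float32(42.9))]
scene 0.1 R 255 medz 99.1 [640.5 140.2] [(np.float32(42.8), np.float32(148.9)), (np.float32(46.8), np.float32(58.9))]
scene 0.15 R 169 medz 148.8 [636.1 143.2] [(np.float32(28.9), np.float32(126.9)), (np.float32(28.3), np.float32(36.9))]
side 0.05 L 227 medz 48.6 [ 630.4 -159.5] [(np.float32(72.4), np.float32(108.7)), (np.float32(67.6), np.float32(18.7))]
side 0.05 R 586 medz 49.2 [636.6 141.7] [(np.float32(61.1), np.float32(97.6)), (np.float32(108.8), np.float32(7.6))]
side 0.1 L 150 medz 97.9 [ 635.  -157.9] [(np.float32(42.9), np.float32(133.6)), (np.float32(50.8), np.float32(43.6))]
side 0.1 R 167 medz 98.0 [632.8 148.5] [(np.float32(40.7), np.float32(116.2)), (np.float32(43.7), np.float32(26.2))]
side 0.15 R 102 medz 147.9 [633.7 145.4] [(np.float32(31.5), np.float32(115.5)), (np.float32(26.7), np.float32(25.5))]
```

```bash
cat > plan.py <<'E'
import sys,numpy as np
from scipy.spatial.transform import Rotation as Ro
from cell import arm
def plan(x,y,z,psi):
    s=arm.observe();R=Ro.from_rotvec(s['ee_rot']).as_matrix()
    d=np.array([x,y,z])-s['position']*1000
    cur=np.degrees(np.arctan2(R[1,0],R[0,0]))
    roll=-np.radians((psi-cur+180)%360-180)
    print('t',round(s['clock'],2),'pos',np.round(s['position']*1000,1),'psi',round(cur,2),'tilt',np.round(R[:2,2],4),'w',round(s['width']*92,1),'F',np.round(s['force'],1),'q',np.round(s['joints'],2))
    print('-> slide',np.round(R.T@d,1),'roll',round(roll,3),'dist',round(np.linalg.norm(d)))
if __name__=='__main__': plan(*map(float,sys.argv[1:5]))
E
python3 plan.py 636 143 226 15.5
```

```text
t 0.15 pos [ 167.  -601.9  226.2] psi 15.51 tilt [-0.0004  0.0011] w 91.8 F [ 0.8 -0.5  0.8] q [ 1.2   0.44  0.02  1.57 -0.01  1.13 -0.08]
-> slide [ 651.1 -592.3    0.8] roll 0.0 dist 880
```

Call:
jog_arm --increments '[{"slide": [30, -27, 0], "roll": 0, "gripper": 1}, {"slide": [60, -54, 0], "roll": 0, "gripper": 1}, {"slide": [90, -81, 0], "roll": 0, "gripper": 1}, {"slide": [120, -108, 0], "roll": 0, "gripper": 1}, {"slide": [150, -136, 0], "roll": 0, "gripper": 1}, {"slide": [180, -163, 0], "roll": 0, "gripper": 1}, {"slide": [210, -190, 0], "roll": 0, "gripper": 1}, {"slide": [240, -218, 0], "roll": 0, "gripper": 1}, {"slide": [270, -245, 0], "roll": 0, "gripper": 1}, {"slide": [300, -272, 0], "roll": 0, "gripper": 1}]'

```text
clock: 0.98
position: [0.384, -0.2581, 0.2268]
ee_rot: [3.113, 0.424, 0.0]
force: [0.7, -0.1, -0.0]
width: 0.998
```

```bash
python3 plan.py 636 143 226 15.5
```

```text
t 0.98 pos [ 384.  -258.1  226.8] psi 15.5 tilt [ 0.     -0.0003] w 91.8 F [ 0.7 -0.1 -0. ] q [ 0.64  0.18 -0.19  1.94  0.04  1.02 -0.87]
-> slide [ 350.  -319.1    0.7] roll 0.0 dist 474
```

Call:
jog_arm --increments '[{"slide": [29, -26, 0], "roll": 0, "gripper": 1}, {"slide": [58, -53, 0], "roll": 0, "gripper": 1}, {"slide": [87, -79, 0], "roll": 0, "gripper": 1}, {"slide": [116, -106, 0], "roll": 0, "gripper": 1}, {"slide": [145, -132, 0], "roll": 0, "gripper": 1}, {"slide": [174, -159, 0], "roll": 0, "gripper": 1}, {"slide": [203, -185, 0], "roll": 0, "gripper": 1}, {"slide": [220, -212, 0], "roll": 0, "gripper": 1}, {"slide": [230, -238, 0], "roll": 0, "gripper": 1}, {"slide": [230, -238, 0], "roll": 0, "gripper": 1}]'

```text
clock: 1.82
position: [0.5417, 0.0384, 0.2266]
ee_rot: [-3.107, -0.436, -0.001]
force: [-0.5, 0.1, -0.1]
width: 0.999
```

```bash
python3 - <<'E'
import sys
from plan import *
import cv2
s=arm.observe();im=arm.get_image('wrist')
cv2.imwrite('pics/w1.png',im['frame'])
np.savez('w1.npz',pos=s['position'],rot=s['ee_rot'],**im)
plan(636,143,190,15.5)
E
```

```text
t 1.87 pos [541.4  34.8 226.4] psi 15.85 tilt [-0.0005  0.0016] w 92.2 F [-0.3 -0.4 -0. ] q [ 0.11  0.33 -0.36  1.75  0.13  1.08 -1.58]
-> slide [120.6 -78.1  36.6] roll 0.006 dist 148
```

View pics/w1.png

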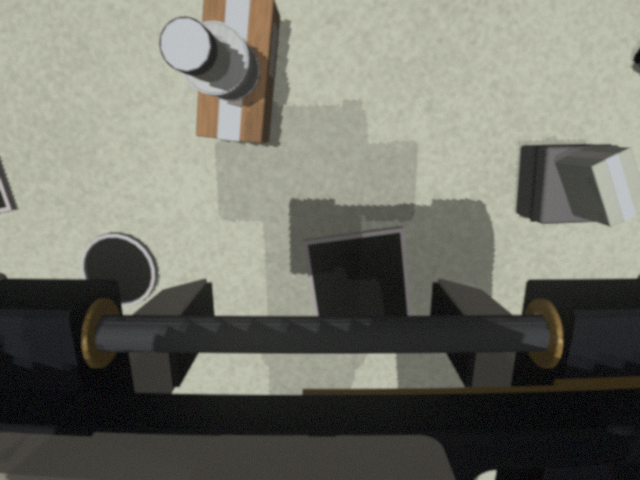

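```bash
cat >> h.py <<'E'
from scipy.spatial.transform import Rotation as Ro
def wplane(w,uv,z):
    T=np.eye(4);T[:3,:3]=Ro.from_rotvec(w['rot']).as_matrix();T[:3,3]=w['pos'];M=T@w['hand_eye']
    R=M[:3,:3].T; return plane(dict(intrinsics=w['intrinsics'],dist_coeffs=w['dist_coeffs'],R=R,t=-R@M[:3,3]),uv,z)
E
python3 - <<'E'
from h import *
w=load('w1.npz')
print(np.round(wplane(w,[(188,45),(160,45),(216,45)],.15)*1000,1))
f=w['frame'][0:160,130:330];cv2.imwrite('pics/w1c.png',cv2.resize(f,None,fx=3.5,fy=3.5,interpolation=2))
E
```

```text
[[634.5 141.2 150. ]
 [630.5 156.2 150. ]
 [638.4 126.3 150. ]]
```

View pics/w1c.png

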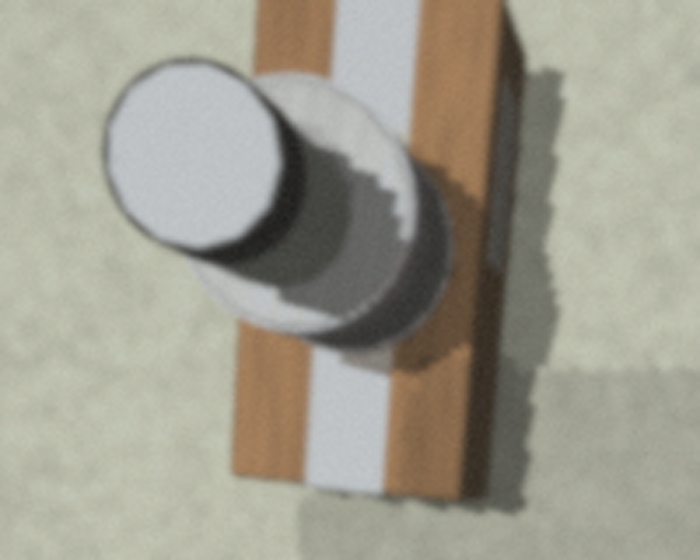

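Call:
jog_arm --increments '[{"slide": [20, -13, 6], "roll": 0, "gripper": 1}, {"slide": [40, -26, 12], "roll": 0, "gripper": 1}, {"slide": [60, -39, 18], "roll": 0, "gripper": 1}, {"slide": [80, -52, 24], "roll": 0, "gripper": 1}, {"slide": [100, -65, 30], "roll": 0, "gripper": 1}, {"slide": [115, -74, 36], "roll": 0, "gripper": 1}, {"slide": [119, -79, 36], "roll": 0, "gripper": 1}, {"slide": [119, -79, 36], "roll": 0, "gripper": 1}, {"slide": [119, -79, 36], "roll": 0, "gripper": 1}, {"slide": [119, -79, 36], "roll": 0, "gripper": 1}]'

```text
clock: 2.7
position: [0.6347, 0.1371, 0.1911]
ee_rot: [3.112, 0.422, 0.0]
force: [-0.3, 0.6, 0.6]
width: 1.003
```

```bash
python3 plan.py 635 143 113 15.5
```

```text
t 2.7 pos [634.7 137.1 191.1] psi 15.43 tilt [ 0.0002 -0.001 ] w 92.3 F [-0.3  0.6  0.6] q [-0.07  0.53 -0.34  1.53  0.19  1.11 -1.76]
-> slide [ 1.8 -5.7 78.1] roll -0.001 dist 78
```

Call:
jog_arm --increments '[{"slide": [2, -6, 12], "roll": 0, "gripper": 1}, {"slide": [2, -6, 25], "roll": 0, "gripper": 1}, {"slide": [2, -6, 40], "roll": 0, "gripper": 1}, {"slide": [2, -6, 55], "roll": 0, "gripper": 1}, {"slide": [2, -6, 68], "roll": 0, "gripper": 1}, {"slide": [2, -6, 76], "roll": 0, "gripper": 1}, {"slide": [2, -6, 78], "roll": 0, "gripper": 1}, {"slide": [2, -6, 78], "roll": 0, "gripper": 1}, {"slide": [2, -6, 78], "roll": 0, "gripper": 1}, {"slide": [2, -6, 78], "roll": 0, "gripper": 1}]' --newtons 20

```text
clock: 3.53
position: [0.6359, 0.1454, 0.1136]
ee_rot: [-3.113, -0.424, -0.002]
force: [-0.4, -0.5, 0.6]
width: 1.003
```

```bash
python3 - <<'E'
from plan import *
import cv2
s=arm.observe();im=arm.get_image('wrist')
cv2.imwrite('pics/w2.png',im['frame'])
plan(635,143,113,15.5)
E
```

```text
t 3.58 pos [635.9 145.4 113.6] psi 15.51 tilt [0.0015 0.0004] w 91.9 F [-0.   0.1 -0.1] q [-0.09  0.61 -0.33  1.61  0.23  0.96 -1.8 ]
-> slide [-1.5  2.1  0.6] roll 0.0 dist 3
```

View pics/w2.png

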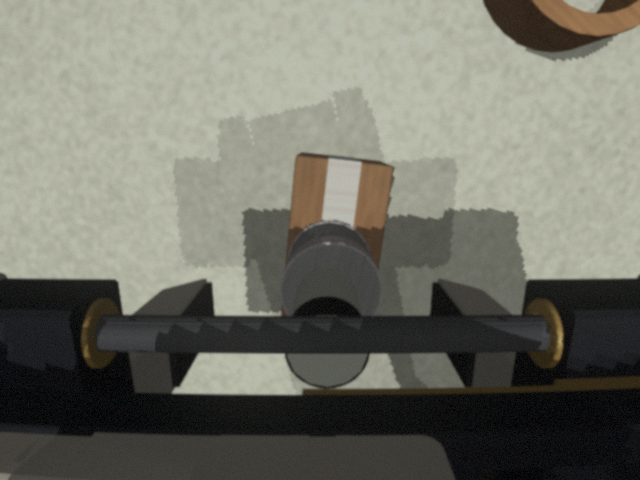

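Call:
jog_arm --increments '[{"slide": [-1, 2, 0], "roll": 0, "gripper": 1}, {"slide": [-1, 2, 0], "roll": 0, "gripper": 0.8}, {"slide": [-1, 2, 0], "roll": 0, "gripper": 0.65}, {"slide": [-1, 2, 0], "roll": 0, "gripper": 0.5}, {"slide": [-1, 2, 0], "roll": 0, "gripper": 0.4}, {"slide": [-1, 2, 0], "roll": 0, "gripper": 0.35}, {"slide": [-1, 2, 0], "roll": 0, "gripper": 0.3}, {"slide": [-1, 2, 0], "roll": 0, "gripper": 0.25}, {"slide": [-1, 2, 0], "roll": 0, "gripper": 0.2}, {"slide": [-1, 2, 0], "roll": 0, "gripper": 0.2}]' --newtons 20

```text
clock: 4.42
position: [0.6349, 0.143, 0.1127]
ee_rot: [3.113, 0.424, -0.0]
force: [-0.7, -0.8, -0.1]
width: 0.396
```

```bash
python3 plan.py 635 143 113 15.5
```

```text
t 4.42 pos [634.9 143.  112.7] psi 15.51 tilt [-0. -0.] w 36.5 F [-0.7 -0.8 -0.1] q [-0.09  0.61 -0.33  1.61  0.23  0.96 -1.79]
-> slide [ 0.1  0.  -0.3] roll 0.0 dist 0
```

Call:
jog_arm --increments '[{"slide": [0, 0, 0], "roll": 0, "gripper": 0.15}, {"slide": [0, 0, 0], "roll": 0, "gripper": 0.1}, {"slide": [0, 0, 0], "roll": 0, "gripper": 0.1}, {"slide": [0, 0, 0], "roll": 0, "gripper": 0.1}, {"slide": [0, 0, 0], "roll": 0, "gripper": 0.1}, {"slide": [0, 0, -5], "roll": 0, "gripper": 0.1}, {"slide": [0, 0, -15], "roll": 0, "gripper": 0.1}, {"slide": [0, 0, -30], "roll": 0, "gripper": 0.1}, {"slide": [0, 0, -50], "roll": 0, "gripper": 0.1}, {"slide": [0, 0, -70], "roll": 0, "gripper": 0.1}]'

```text
clock: 5.25
position: [0.6348, 0.1429, 0.1841]
ee_rot: [3.113, 0.424, -0.0]
force: [-0.0, -0.5, -0.2]
width: 0.302
```

```bash
python3 plan.py 423 -222 180 15.5
```

```text
t 5.25 pos [634.8 142.9 184.1] psi 15.51 tilt [-0.0002 -0.    ] w 27.8 F [-0.  -0.5 -0.2] q [-0.08  0.54 -0.34  1.53  0.2   1.1  -1.77]
-> slide [-301.6  295.     4.2] roll 0.0 dist 422
```

Call:
jog_arm --increments '[{"slide": [-10, 10, 0], "roll": 0, "gripper": 0.1}, {"slide": [-30, 29, 0], "roll": 0, "gripper": 0.1}, {"slide": [-55, 54, 0], "roll": 0, "gripper": 0.1}, {"slide": [-83, 81, 0], "roll": 0, "gripper": 0.1}, {"slide": [-111, 108, 0], "roll": 0, "gripper": 0.1}, {"slide": [-139, 136, 0], "roll": 0, "gripper": 0.1}, {"slide": [-167, 163, 0], "roll": 0, "gripper": 0.1}, {"slide": [-190, 186, 0], "roll": 0, "gripper": 0.1}, {"slide": [-212, 207, 0], "roll": 0, "gripper": 0.1}, {"slide": [-232, 227, 0], "roll": 0, "gripper": 0.1}]'

```text
clock: 6.08
position: [0.4711, -0.1395, 0.1838]
ee_rot: [3.112, 0.422, 0.002]
force: [0.3, 0.3, -0.9]
width: 0.301
```

```bash
python3 plan.py 423 -222 120 15.5
```

```text
t 6.08 pos [ 471.1 -139.5  183.8] psi 15.46 tilt [ 0.0011 -0.0008] w 27.7 F [ 0.3  0.3 -0.9] q [ 0.44  0.29 -0.32  1.93  0.11  0.94 -1.24]
-> slide [-68.4  66.6  63.8] roll -0.001 dist 115
```

Call:
jog_arm --increments '[{"slide": [-18, 18, 10], "roll": 0, "gripper": 0.1}, {"slide": [-34, 34, 25], "roll": 0, "gripper": 0.1}, {"slide": [-48, 47, 40], "roll": 0, "gripper": 0.1}, {"slide": [-59, 58, 52], "roll": 0, "gripper": 0.1}, {"slide": [-66, 64, 60], "roll": 0, "gripper": 0.1}, {"slide": [-69, 67, 64], "roll": 0, "gripper": 0.1}, {"slide": [-69, 67, 64], "roll": 0, "gripper": 0.1}, {"slide": [-69, 67, 64], "roll": 0, "gripper": 0.1}, {"slide": [-69, 67, 64], "roll": 0, "gripper": 0.1}, {"slide": [-69, 67, 64], "roll": 0, "gripper": 0.1}]'

```text
clock: 6.92
position: [0.4246, -0.22, 0.1194]
ee_rot: [3.112, 0.426, 0.002]
force: [0.1, -0.2, -0.4]
width: 0.302
```

```bash
python3 - <<'E'
from plan import *
import cv2
s=arm.observe();im=arm.get_image('wrist')
cv2.imwrite('pics/w3.png',im['frame'])
plan(424,-222.5,18,15.5)
E
```

```text
t 6.97 pos [ 424.4 -220.2  119.3] psi 15.59 tilt [ 0.0012 -0.0002] w 27.9 F [ 0.6 -0.5 -0.1] q [ 0.58  0.35 -0.27  2.04  0.13  0.77 -1.07]
-> slide [ -1.1   2.1 101.3] roll 0.002 dist 101
```

View pics/w3.png

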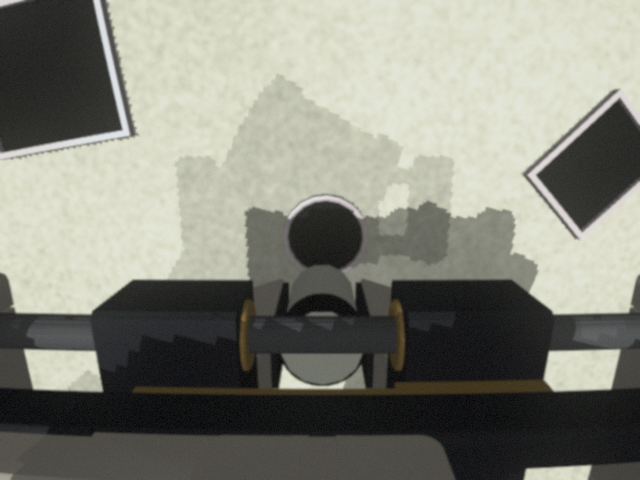

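Call:
jog_arm --increments '[{"slide": [-1, 2, 10], "roll": 0, "gripper": 0.1}, {"slide": [-1, 2, 28], "roll": 0, "gripper": 0.1}, {"slide": [-1, 2, 46], "roll": 0, "gripper": 0.1}, {"slide": [-1, 2, 62], "roll": 0, "gripper": 0.1}, {"slide": [-1, 2, 76], "roll": 0, "gripper": 0.1}, {"slide": [-1, 2, 86], "roll": 0, "gripper": 0.1}, {"slide": [-1, 2, 93], "roll": 0, "gripper": 0.1}, {"slide": [-1, 2, 98], "roll": 0, "gripper": 0.1}, {"slide": [-1, 2, 101], "roll": 0, "gripper": 0.1}, {"slide": [-1, 2, 101], "roll": 0, "gripper": 0.1}]'

```text
clock: 7.8
position: [0.4231, -0.223, 0.0175]
ee_rot: [-3.113, -0.424, 0.0]
force: [0.7, 0.6, -0.7]
width: 0.304
```

```bash
python3 plan.py 424 -222 17 15.5
```

```text
t 7.8 pos [ 423.1 -223.    17.5] psi 15.52 tilt [-0.0002  0.0001] w 28.0 F [ 0.7  0.6 -0.7] q [ 0.54  0.51 -0.22  2.12  0.21  0.53 -1.14]
-> slide [ 1.2 -0.7  0.5] roll 0.0 dist 1
```

Lower a final half millimetre, open, then rise.

Call:
jog_arm --increments '[{"slide": [0, 0, 0.5], "roll": 0, "gripper": 0.1}, {"slide": [0, 0, 0.5], "roll": 0, "gripper": 0.1}, {"slide": [0, 0, 0.5], "roll": 0, "gripper": 0.35}, {"slide": [0, 0, 0.5], "roll": 0, "gripper": 0.5}, {"slide": [0, 0, 0.5], "roll": 0, "gripper": 0.7}, {"slide": [0, 0, 0.5], "roll": 0, "gripper": 0.8}, {"slide": [0, 0, 0.5], "roll": 0, "gripper": 1}, {"slide": [0, 0, -8], "roll": 0, "gripper": 1}, {"slide": [0, 0, -30], "roll": 0, "gripper": 1}, {"slide": [0, 0, -60], "roll": 0, "gripper": 1}]'

```text
clock: 8.63
position: [0.4216, -0.2223, 0.0774]
ee_rot: [-3.11, -0.424, 0.005]
force: [1.0, 0.4, 0.3]
width: 0.808
```

```bash
python3 - <<'E'
from plan import *
from h import *
im=arm.get_image('scene');np.savez('scene1.npz',**im)
w=load('w1.npz')
print('tin from w1',np.round(wplane(w,[(217,58.6)],.1)*1000,1))
f=im['frame'][190:320,210:450];cv2.imwrite('pics/s1.png',cv2.resize(f,None,fx=3.3,fy=3.3,interpolation=2))
plan(638,143,160,15.5)
E
```

```text
tin from w1 [[636.9 138.5 100. ]]
t 8.68 pos [ 424.9 -223.5   83.3] psi 15.53 tilt [ 0.0039 -0.0017] w 78.6 F [ 1.2 -0.4  3.7] q [ 0.58  0.4  -0.26  2.07  0.16  0.69 -1.09]
-> slide [ 303.7 -295.8  -76.5] roll 0.001 dist 431
```

View pics/s1.png

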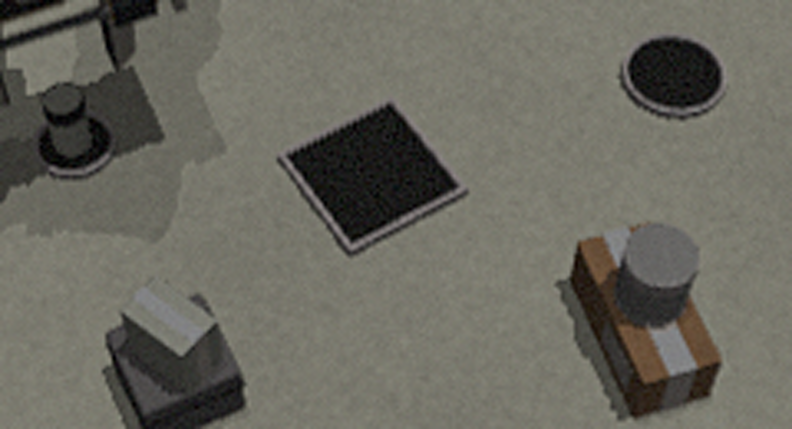

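```bash
python3 - <<'E'
from plan import *
from h import *
im=load('scene1.npz');D=im['depth'];v,u=np.nonzero(D>0)
q=cv2.undistortPoints(np.c_[u,v].astype(float).reshape(-1,1,2),im['intrinsics'],im['dist_coeffs']).reshape(-1,2)
X=(np.c_[q,np.ones(len(q))]*D[v,u][:,None]-im['t'])@im['R']
for nm,(a,b,c,d) in {'L':(.45,.75,-.27,-.08),'R':(.45,.75,.08,.32)}.items():
    s=(abs(X[:,2]-.1)<.006)&(X[:,0]>a)&(X[:,0]<b)&(X[:,1]>c)&(X[:,1]<d);P=X[s]*1000
    c_,r=cv2.minEnclosingCircle(P[:,:2].astype(np.float32));print(nm,len(P),np.round(c_,1),r,np.round((P.max(0)+P.min(0))/2,1))
plan(636,-160,150,43)
E
```

```text
L 385 [ 637.5 -160.3] 28.4935245513916 [ 637.5 -160.1   98.4]
R 382 [637.8 140.2] 24.88836097717285 [637.9 141.4  98.7]
t 8.68 pos [ 424.9 -223.5   83.3] psi 15.53 tilt [ 0.0039 -0.0017] w 78.6 F [ 1.2 -0.4  3.7] q [ 0.58  0.4  -0.26  2.07  0.16  0.69 -1.09]
-> slide [220.6  -4.5 -66. ] roll -0.479 dist 230
```

Call:
jog_arm --increments '[{"slide": [10, 0, -20], "roll": -0.05, "gripper": 1}, {"slide": [30, 0, -40], "roll": -0.12, "gripper": 1}, {"slide": [60, -1, -55], "roll": -0.2, "gripper": 1}, {"slide": [95, -2, -66], "roll": -0.28, "gripper": 1}, {"slide": [130, -3, -66], "roll": -0.36, "gripper": 1}, {"slide": [165, -4, -66], "roll": -0.42, "gripper": 1}, {"slide": [195, -4, -66], "roll": -0.46, "gripper": 1}, {"slide": [215, -4, -66], "roll": -0.48, "gripper": 1}, {"slide": [221, -4, -66], "roll": -0.48, "gripper": 1}, {"slide": [221, -4, -66], "roll": -0.48, "gripper": 1}]'

```text
clock: 9.52
position: [0.6359, -0.1589, 0.1437]
ee_rot: [-2.922, -1.153, -0.001]
force: [-0.4, 0.2, -0.1]
width: 0.997
```

```bash
python3 - <<'E'
from plan import *
import cv2
s=arm.observe();im=arm.get_image('wrist')
cv2.imwrite('pics/w4.png',im['frame'])
plan(636.5,-160,64,43)
E
```

```text
t 9.57 pos [ 634.5 -159.9  143.6] psi 43.0 tilt [-0.0007  0.0001] w 91.6 F [-0.9 -0.1  0.4] q [ 0.4   0.59 -0.37  1.57  0.24  1.03 -0.85]
-> slide [ 1.4  1.5 79.6] roll 0.0 dist 80
```

View pics/w4.png

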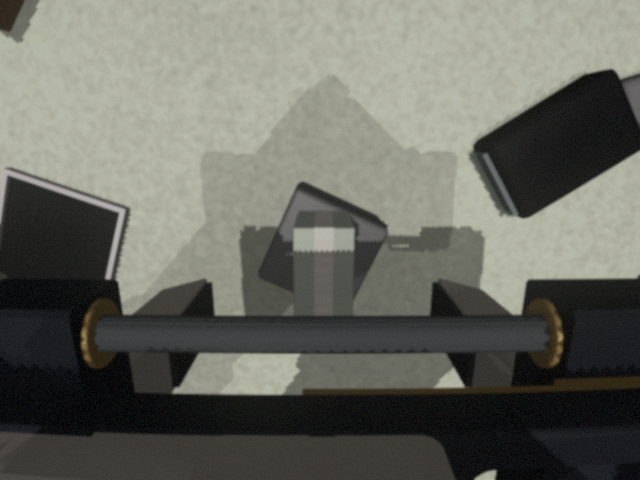

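Call:
jog_arm --increments '[{"slide": [1, 1, 12], "roll": 0, "gripper": 1}, {"slide": [1, 1, 25], "roll": 0, "gripper": 1}, {"slide": [1, 1, 40], "roll": 0, "gripper": 1}, {"slide": [1, 1, 55], "roll": 0, "gripper": 1}, {"slide": [1, 1, 68], "roll": 0, "gripper": 1}, {"slide": [1, 1, 76], "roll": 0, "gripper": 1}, {"slide": [1, 1, 79.5], "roll": 0, "gripper": 1}, {"slide": [1, 1, 79.5], "roll": 0, "gripper": 1}, {"slide": [1, 1, 79.5], "roll": 0, "gripper": 0.8}, {"slide": [1, 1, 79.5], "roll": 0, "gripper": 0.6}]'

```text
clock: 10.4
position: [0.6369, -0.1602, 0.065]
ee_rot: [2.922, 1.151, 0.002]
force: [1.0, -0.6, -0.4]
width: 0.904
```

```bash
python3 - <<'E'
from plan import *
import cv2
s=arm.observe();im=arm.get_image('wrist')
cv2.imwrite('pics/w5.png',im['frame'])
plan(636.5,-160,64,43)
E
```

```text
t 10.45 pos [ 636.9 -160.2   65.1] psi 43.01 tilt [ 0.0014 -0.0003] w 78.7 F [ 0.6  0.1 -0.2] q [ 0.39  0.67 -0.35  1.63  0.28  0.89 -0.89]
-> slide [-0.2 -0.4  1.1] roll 0.0 dist 1
```

View pics/w5.png

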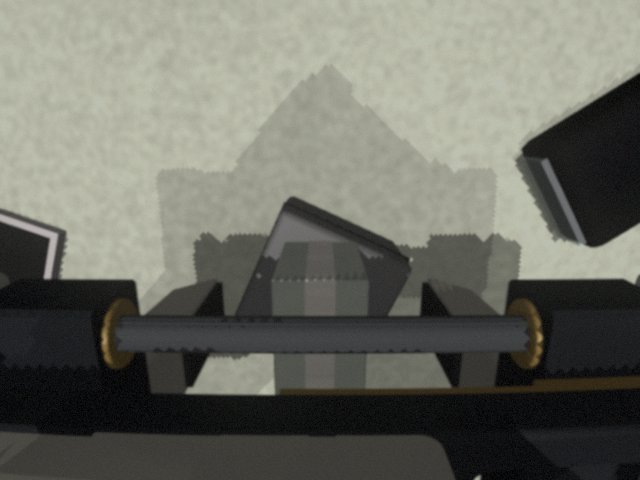

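Call:
jog_arm --increments '[{"slide": [0, 0, 1], "roll": 0, "gripper": 0.6}, {"slide": [0, 0, 1], "roll": 0, "gripper": 0.5}, {"slide": [0, 0, 1], "roll": 0, "gripper": 0.4}, {"slide": [0, 0, 1], "roll": 0, "gripper": 0.3}, {"slide": [0, 0, 1], "roll": 0, "gripper": 0.2}, {"slide": [0, 0, 1], "roll": 0, "gripper": 0.1}, {"slide": [0, 0, 1], "roll": 0, "gripper": 0.1}, {"slide": [0, 0, 1], "roll": 0, "gripper": 0.1}, {"slide": [0, 0, 1], "roll": 0, "gripper": 0.1}, {"slide": [0, 0, 1], "roll": 0, "gripper": 0.1}]' --newtons 25

```text
clock: 11.28
position: [0.6364, -0.1601, 0.0632]
ee_rot: [2.923, 1.152, -0.0]
force: [-0.8, -0.1, -0.0]
width: 0.35
```

Call:
jog_arm --increments '[{"slide": [0, 0, -1], "roll": 0, "gripper": 0.1}, {"slide": [0, 0, -4], "roll": 0, "gripper": 0.1}, {"slide": [0, 0, -10], "roll": 0, "gripper": 0.1}, {"slide": [0, 0, -20], "roll": 0, "gripper": 0.1}, {"slide": [0, 0, -35], "roll": 0, "gripper": 0.1}, {"slide": [0, 0, -50], "roll": 0, "gripper": 0.1}, {"slide": [0, 0, -62], "roll": 0, "gripper": 0.1}, {"slide": [0, 0, -70], "roll": 0, "gripper": 0.1}, {"slide": [0, 0, -70], "roll": 0, "gripper": 0.1}, {"slide": [0, 0, -70], "roll": 0, "gripper": 0.1}]'

```text
clock: 12.12
position: [0.6365, -0.1601, 0.1336]
ee_rot: [2.922, 1.151, 0.001]
force: [0.0, 0.2, -2.2]
width: 0.347
```

```bash
python3 plan.py 523.5 -391.5 134 -29.6
```

```text
t 12.12 pos [ 636.5 -160.1  133.6] psi 43.01 tilt [ 0.0008 -0.0003] w 31.9 F [ 0.   0.2 -2.2] q [ 0.4   0.6  -0.37  1.57  0.24  1.01 -0.86]
-> slide [-240.5   92.1   -0.4] roll 1.267 dist 257
```

Call:
jog_arm --increments '[{"slide": [-7, 3, 0], "roll": 0.03, "gripper": 0.1}, {"slide": [-24, 9, 0], "roll": 0.1, "gripper": 0.1}, {"slide": [-48, 18, 0], "roll": 0.18, "gripper": 0.1}, {"slide": [-75, 29, 0], "roll": 0.27, "gripper": 0.1}, {"slide": [-105, 40, 0], "roll": 0.36, "gripper": 0.1}, {"slide": [-135, 52, 0], "roll": 0.45, "gripper": 0.1}, {"slide": [-165, 63, 0], "roll": 0.54, "gripper": 0.1}, {"slide": [-192, 74, 0], "roll": 0.63, "gripper": 0.1}, {"slide": [-216, 83, 0], "roll": 0.72, "gripper": 0.1}, {"slide": [-230, 88, 0], "roll": 0.8, "gripper": 0.1}]'

```text
clock: 12.95
position: [0.5246, -0.3857, 0.1321]
ee_rot: [3.139, -0.094, -0.004]
force: [0.6, -0.2, -2.2]
width: 0.353
```

```bash
python3 plan.py 523.5 -391.5 100 -29.6
```

```text
t 12.95 pos [ 524.6 -385.7  132.1] psi -3.43 tilt [-0.0029 -0.0012] w 32.5 F [ 0.6 -0.2 -2.2] q [ 0.65  0.57 -0.15  1.6   0.1   0.98 -1.16]
-> slide [-0.7  5.9 32.1] roll 0.457 dist 33
```

Call:
jog_arm --increments '[{"slide": [-1, 3, 3], "roll": 0.07, "gripper": 0.1}, {"slide": [-1, 5, 8], "roll": 0.15, "gripper": 0.1}, {"slide": [-1, 5, 14], "roll": 0.24, "gripper": 0.1}, {"slide": [-1, 5, 20], "roll": 0.32, "gripper": 0.1}, {"slide": [-1, 5, 25], "roll": 0.39, "gripper": 0.1}, {"slide": [-1, 5, 29], "roll": 0.44, "gripper": 0.1}, {"slide": [-1, 5, 32], "roll": 0.465, "gripper": 0.1}, {"slide": [-1, 5, 32], "roll": 0.465, "gripper": 0.1}, {"slide": [-1, 5, 32], "roll": 0.465, "gripper": 0.1}, {"slide": [-1, 5, 32], "roll": 0.465, "gripper": 0.1}]'

```text
clock: 13.78
position: [0.5268, -0.3864, 0.1012]
ee_rot: [3.039, -0.798, -0.0]
force: [0.4, -0.0, -3.0]
width: 0.344
```

```bash
python3 - <<'E'
from plan import *
import cv2
s=arm.observe();im=arm.get_image('wrist')
cv2.imwrite('pics/w6.png',im['frame'])
plan(523.5,-391.5,18,-29.6)
E
```

```text
t 13.83 pos [ 527.  -386.5  101.4] psi -29.42 tilt [ 0.0002 -0.0002] w 32.5 F [-0.4  0.2 -1.5] q [ 0.57  0.6  -0.03  1.63  0.02  0.91 -1.55]
-> slide [-0.6  6.1 83.4] roll 0.003 dist 84
```

View pics/w6.png

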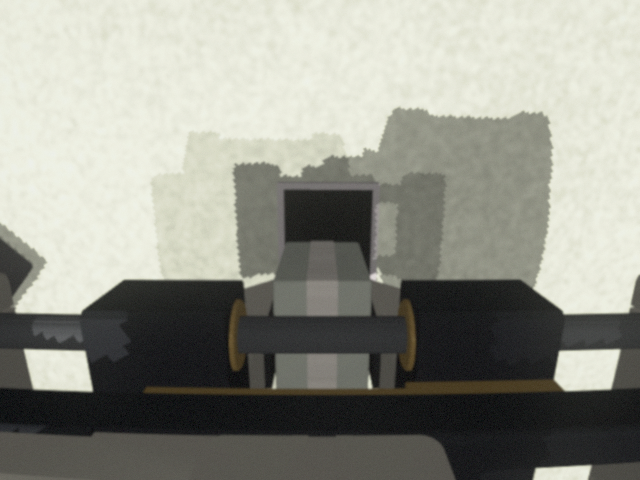

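Call:
jog_arm --increments '[{"slide": [0, 3, 8], "roll": 0.003, "gripper": 0.1}, {"slide": [0, 6, 22], "roll": 0.003, "gripper": 0.1}, {"slide": [0, 6, 38], "roll": 0.003, "gripper": 0.1}, {"slide": [0, 6, 52], "roll": 0.003, "gripper": 0.1}, {"slide": [0, 6, 64], "roll": 0.003, "gripper": 0.1}, {"slide": [0, 6, 73], "roll": 0.003, "gripper": 0.1}, {"slide": [0, 6, 79], "roll": 0.003, "gripper": 0.1}, {"slide": [0, 6, 82], "roll": 0.003, "gripper": 0.1}, {"slide": [0, 6, 83], "roll": 0.003, "gripper": 0.1}, {"slide": [0, 6, 83], "roll": 0.003, "gripper": 0.1}]'

```text
clock: 14.67
position: [0.5242, -0.3917, 0.0185]
ee_rot: [3.037, -0.803, 0.001]
force: [0.3, -0.2, -1.4]
width: 0.349
```

```bash
python3 - <<'E'
from plan import *
import cv2
s=arm.observe();im=arm.get_image('wrist')
cv2.imwrite('pics/w7.png',im['frame'])
plan(523.5,-391.5,17.5,-29.6)
E
```

```text
t 14.72 pos [ 524.4 -391.8   18.8] psi -29.64 tilt [ 0.0008 -0.0006] w 31.9 F [-0.1 -0.9 -3. ] q [ 0.58  0.7  -0.03  1.68  0.03  0.76 -1.55]
-> slide [-0.9  0.2  1.3] roll -0.001 dist 2
```

View pics/w7.png

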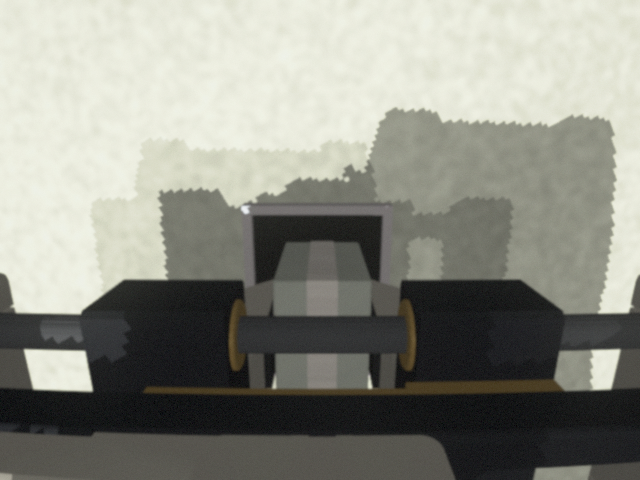

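Call:
jog_arm --increments '[{"slide": [-1, 0, 0.7], "roll": 0, "gripper": 0.1}, {"slide": [-1, 0, 1.2], "roll": 0, "gripper": 0.1}, {"slide": [-1, 0, 1.2], "roll": 0, "gripper": 0.1}, {"slide": [-1, 0, 1.2], "roll": 0, "gripper": 0.45}, {"slide": [-1, 0, 1.2], "roll": 0, "gripper": 0.6}, {"slide": [-1, 0, 1.2], "roll": 0, "gripper": 0.8}, {"slide": [-1, 0, 1.2], "roll": 0, "gripper": 1}, {"slide": [-1, 0, -8], "roll": 0, "gripper": 1}, {"slide": [-1, 0, -30], "roll": 0, "gripper": 1}, {"slide": [-1, 0, -60], "roll": 0, "gripper": 1}]'

```text
clock: 15.55
position: [0.5217, -0.3901, 0.0773]
ee_rot: [-3.036, 0.803, 0.007]
force: [0.3, 0.1, 0.3]
width: 0.805
```

```bash
python3 plan.py 630 -163 125 18.3
```

```text
t 15.55 pos [ 521.7 -390.1   77.3] psi -29.63 tilt [-0.0037  0.0023] w 74.1 F [0.3 0.1 0.3] q [ 0.58  0.62 -0.03  1.65  0.02  0.87 -1.55]
-> slide [ -18.3 -250.9  -47.6] roll -0.837 dist 256
```

Call:
jog_arm --increments '[{"slide": [-1, -8, -10], "roll": -0.06, "gripper": 1}, {"slide": [-3, -32, -25], "roll": -0.16, "gripper": 1}, {"slide": [-5, -64, -35], "roll": -0.27, "gripper": 1}, {"slide": [-8, -100, -45], "roll": -0.38, "gripper": 1}, {"slide": [-11, -136, -47], "roll": -0.49, "gripper": 1}, {"slide": [-14, -172, -47], "roll": -0.6, "gripper": 1}, {"slide": [-16, -206, -47], "roll": -0.7, "gripper": 1}, {"slide": [-18, -236, -47], "roll": -0.8, "gripper": 1}, {"slide": [-18, -250, -47], "roll": -0.837, "gripper": 1}, {"slide": [-18, -251, -47], "roll": -0.837, "gripper": 1}]'

```text
clock: 16.38
position: [0.6334, -0.1593, 0.126]
ee_rot: [-3.098, -0.51, -0.003]
force: [-0.3, 1.1, -0.3]
width: 0.999
```

```bash
python3 - <<'E'
from plan import *
from h import *
s=arm.observe();im=arm.get_image('wrist')
cv2.imwrite('pics/w8.png',im['frame'])
im=arm.get_image('scene');np.savez('scene2.npz',**im)
f=im['frame'][190:330,120:450];cv2.imwrite('pics/s2.png',cv2.resize(f,None,fx=2.4,fy=2.4,interpolation=2))
plan(632.5,-161.5,14,18.3)
E
```

```text
t 16.48 pos [ 631.5 -164.6  125.5] psi 18.23 tilt [-0.0001 -0.0009] w 91.8 F [-0.7 -0.9 -0.6] q [ 0.34  0.59 -0.26  1.6   0.17  0.98 -1.23]
-> slide [  1.9  -2.7 111.5] roll -0.001 dist 112
```

View pics/w8.png

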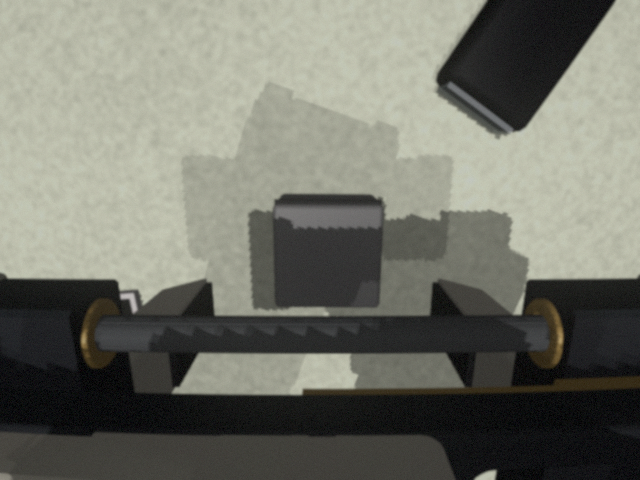

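View pics/s2.png

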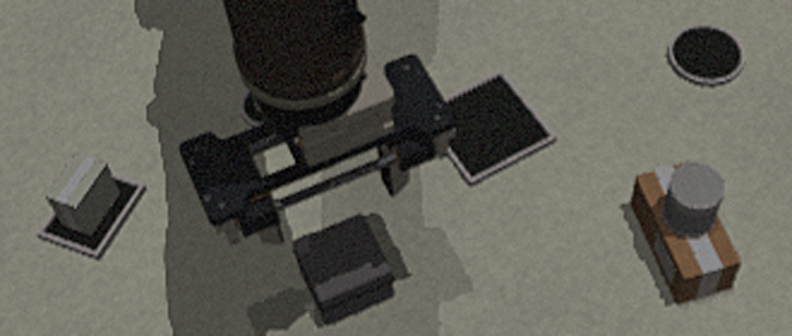

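Call:
jog_arm --increments '[{"slide": [2, -2, 12], "roll": 0, "gripper": 1}, {"slide": [2, -2, 25], "roll": 0, "gripper": 1}, {"slide": [2, -2, 35], "roll": 0, "gripper": 1}, {"slide": [2, -2, 42], "roll": 0, "gripper": 1}, {"slide": [2, -2, 45], "roll": 0, "gripper": 1}, {"slide": [2, -2, 45], "roll": 0, "gripper": 1}, {"slide": [2, -2, 45], "roll": 0, "gripper": 1}, {"slide": [2, -2, 45], "roll": 0, "gripper": 1}, {"slide": [2, -2, 45], "roll": 0, "gripper": 1}, {"slide": [2, -2, 45], "roll": 0, "gripper": 1}]'

```text
clock: 17.32
position: [0.6333, -0.1614, 0.0808]
ee_rot: [3.101, 0.5, 0.001]
force: [-0.8, -1.0, 0.5]
width: 0.999
```

```bash
python3 - <<'E'
from plan import *
from h import *
s=arm.observe();im=arm.get_image('wrist')
cv2.imwrite('pics/w9.png',im['frame'])
plan(632.5,-161.5,14,18.3)
E
```

```text
t 17.37 pos [ 633.2 -161.4   80.7] psi 18.32 tilt [ 0.0008 -0.0002] w 91.9 F [ 0.8 -0.4  0.2] q [ 0.33  0.64 -0.25  1.63  0.19  0.9  -1.25]
-> slide [-0.7 -0.2 66.7] roll 0.0 dist 67
```

View pics/w9.png

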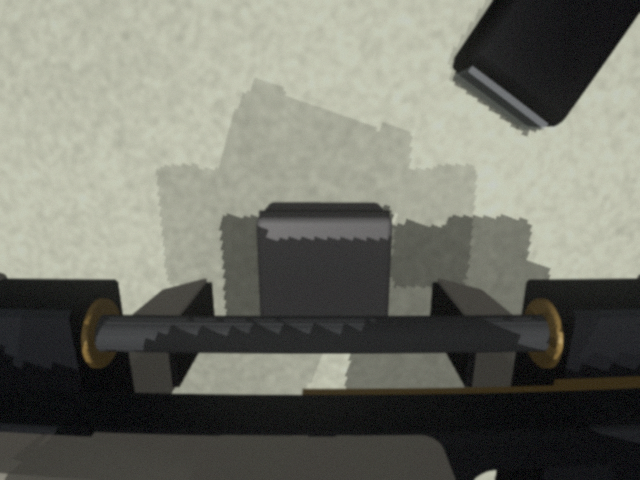

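Call:
jog_arm --increments '[{"slide": [0, 1.2, 10], "roll": 0, "gripper": 1}, {"slide": [0, 1.2, 22], "roll": 0, "gripper": 1}, {"slide": [0, 1.2, 36], "roll": 0, "gripper": 1}, {"slide": [0, 1.2, 48], "roll": 0, "gripper": 1}, {"slide": [0, 1.2, 58], "roll": 0, "gripper": 1}, {"slide": [0, 1.2, 64], "roll": 0, "gripper": 1}, {"slide": [0, 1.2, 67], "roll": 0, "gripper": 1}, {"slide": [0, 1.2, 67], "roll": 0, "gripper": 1}, {"slide": [0, 1.2, 67], "roll": 0, "gripper": 0.8}, {"slide": [0, 1.2, 67], "roll": 0, "gripper": 0.7}]' --newtons 35

```text
clock: 18.2
position: [0.6339, -0.1626, 0.0139]
ee_rot: [3.101, 0.5, 0.002]
force: [-0.3, -0.6, 0.2]
width: 0.901
```

Call:
jog_arm --increments '[{"slide": [0, 0, 0], "roll": 0, "gripper": 0.6}, {"slide": [0, 0, 0], "roll": 0, "gripper": 0.5}, {"slide": [0, 0, 0], "roll": 0, "gripper": 0.5}, {"slide": [0, 0, 0], "roll": 0, "gripper": 0.5}, {"slide": [0, 0, 0], "roll": 0, "gripper": 0.5}, {"slide": [0, 0, 0], "roll": 0, "gripper": 0.5}, {"slide": [0, 0, 0], "roll": 0, "gripper": 0.5}, {"slide": [0, 0, 0], "roll": 0, "gripper": 0.5}, {"slide": [0, 0, 0], "roll": 0, "gripper": 0.5}, {"slide": [0, 0, 0], "roll": 0, "gripper": 0.5}]'

```text
clock: 19.03
position: [0.6336, -0.1627, 0.0137]
ee_rot: [3.101, 0.5, 0.001]
force: [-0.8, -0.2, 5.9]
width: 0.718
```

```bash
python3 plan.py 482 -15.5 60 23.9
```

```text
t 19.03 pos [ 633.6 -162.7   13.7] psi 18.31 tilt [ 0.0007 -0.0002] w 66.1 F [-0.8 -0.2  5.9] q [ 0.32  0.72 -0.24  1.67  0.22  0.77 -1.27]
-> slide [ -97.6 -187.3  -46.4] roll -0.097 dist 216
```

Call:
jog_arm --increments '[{"slide": [0, 0, -1], "roll": 0, "gripper": 0.5}, {"slide": [0, 0, -4], "roll": 0, "gripper": 0.5}, {"slide": [0, 0, -10], "roll": 0, "gripper": 0.5}, {"slide": [0, 0, -20], "roll": 0, "gripper": 0.5}, {"slide": [0, 0, -32], "roll": 0, "gripper": 0.5}, {"slide": [0, 0, -44], "roll": 0, "gripper": 0.5}, {"slide": [0, 0, -54], "roll": 0, "gripper": 0.5}, {"slide": [0, 0, -60], "roll": 0, "gripper": 0.5}, {"slide": [0, 0, -60], "roll": 0, "gripper": 0.5}, {"slide": [0, 0, -60], "roll": 0, "gripper": 0.5}]'

```text
clock: 19.87
position: [0.6335, -0.1626, 0.0738]
ee_rot: [3.101, 0.5, 0.001]
force: [-0.3, -0.2, -3.5]
width: 0.719
```

```bash
python3 plan.py 482 -15.5 74 23.9
```

```text
t 19.87 pos [ 633.5 -162.6   73.8] psi 18.32 tilt [ 0.0009 -0.0003] w 66.2 F [-0.3 -0.2 -3.5] q [ 0.33  0.64 -0.25  1.64  0.2   0.88 -1.25]
-> slide [ -97.6 -187.3   -0.4] roll -0.097 dist 211
```

Call:
jog_arm --increments '[{"slide": [-4, -8, 0], "roll": -0.01, "gripper": 0.5}, {"slide": [-12, -24, 0], "roll": -0.02, "gripper": 0.5}, {"slide": [-25, -48, 0], "roll": -0.03, "gripper": 0.5}, {"slide": [-39, -75, 0], "roll": -0.045, "gripper": 0.5}, {"slide": [-53, -102, 0], "roll": -0.06, "gripper": 0.5}, {"slide": [-67, -129, 0], "roll": -0.07, "gripper": 0.5}, {"slide": [-80, -153, 0], "roll": -0.08, "gripper": 0.5}, {"slide": [-90, -172, 0], "roll": -0.09, "gripper": 0.5}, {"slide": [-96, -184, 0], "roll": -0.097, "gripper": 0.5}, {"slide": [-98, -187, 0], "roll": -0.097, "gripper": 0.5}]'

```text
clock: 20.7
position: [0.4792, -0.0139, 0.0729]
ee_rot: [-3.072, -0.655, 0.003]
force: [-0.5, 0.3, -3.0]
width: 0.717
```

Call:
jog_arm --increments '[{"slide": [0, 0, 0], "roll": 0, "gripper": 0.5}, {"slide": [0, 0, 6], "roll": 0, "gripper": 0.5}, {"slide": [0, 0, 14], "roll": 0, "gripper": 0.5}, {"slide": [0, 0, 22], "roll": 0, "gripper": 0.5}, {"slide": [0, 0, 28], "roll": 0, "gripper": 0.5}, {"slide": [0, 0, 32], "roll": 0, "gripper": 0.5}, {"slide": [0, 0, 35], "roll": 0, "gripper": 0.5}, {"slide": [0, 0, 35], "roll": 0, "gripper": 0.5}, {"slide": [0, 0, 35], "roll": 0, "gripper": 0.5}, {"slide": [0, 0, 35], "roll": 0, "gripper": 0.5}]'

```text
clock: 21.53
position: [0.4817, -0.0158, 0.0384]
ee_rot: [3.074, 0.65, 0.001]
force: [-0.2, -0.3, -3.5]
width: 0.713
```

```bash
python3 - <<'E'
from plan import *
from h import *
s=arm.observe();im=arm.get_image('wrist')
cv2.imwrite('pics/w10.png',im['frame'])
plan(482,-15.5,18,23.9)
E
```

```text
t 21.58 pos [481.8 -15.8  38.5] psi 23.88 tilt [ 0.0006 -0.    ] w 66.0 F [-0.4  0.8 -3.4] q [ 0.15  0.48 -0.29  2.09  0.24  0.59 -1.47]
-> slide [ 0.3 -0.2 20.5] roll -0.0 dist 21
```

View pics/w10.png

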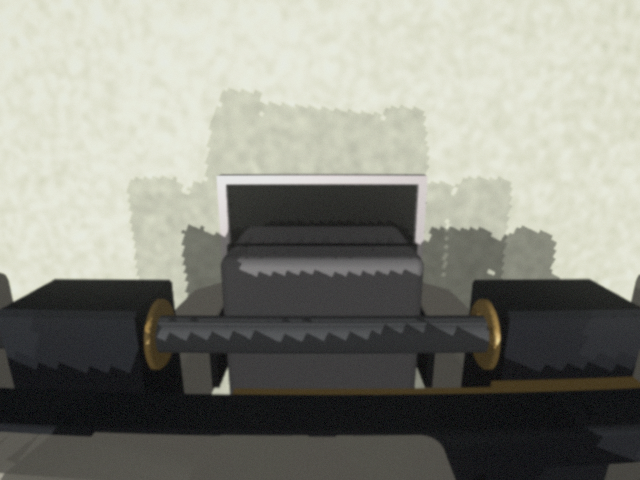

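Call:
jog_arm --increments '[{"slide": [0, 0, 5], "roll": 0, "gripper": 0.5}, {"slide": [0, 0, 11], "roll": 0, "gripper": 0.5}, {"slide": [0, 0, 16], "roll": 0, "gripper": 0.5}, {"slide": [0, 0, 19], "roll": 0, "gripper": 0.5}, {"slide": [0, 0, 20.5], "roll": 0, "gripper": 0.5}, {"slide": [0, 0, 20.5], "roll": 0, "gripper": 0.5}, {"slide": [0, 0, 20.5], "roll": 0, "gripper": 0.5}, {"slide": [0, 0, 20.5], "roll": 0, "gripper": 0.8}, {"slide": [0, 0, 20.5], "roll": 0, "gripper": 0.9}, {"slide": [0, 0, 20.5], "roll": 0, "gripper": 1}]'

```text
clock: 22.42
position: [0.4819, -0.0158, 0.0178]
ee_rot: [3.074, 0.65, 0.001]
force: [-0.0, 0.8, -0.8]
width: 0.887
```

Call:
jog_arm --increments '[{"slide": [0, 0, 0], "roll": 0, "gripper": 1}, {"slide": [0, 0, -2], "roll": 0, "gripper": 1}, {"slide": [0, 0, -8], "roll": 0, "gripper": 1}, {"slide": [0, 0, -20], "roll": 0, "gripper": 1}, {"slide": [0, 0, -40], "roll": 0, "gripper": 1}, {"slide": [0, 0, -65], "roll": 0, "gripper": 1}, {"slide": [0, 0, -95], "roll": 0, "gripper": 1}, {"slide": [0, 0, -120], "roll": 0, "gripper": 1}, {"slide": [0, 0, -130], "roll": 0, "gripper": 1}, {"slide": [0, 0, -130], "roll": 0, "gripper": 1}]'

```text
clock: 23.25
position: [0.4831, -0.0158, 0.1504]
ee_rot: [3.073, 0.649, 0.008]
force: [1.4, -0.2, 0.0]
width: 1.003
```

```bash
python3 plan.py 637.5 141 140 9.5
```

```text
t 23.25 pos [483.1 -15.8 150.4] psi 23.86 tilt [ 0.0051 -0.0002] w 92.3 F [ 1.4 -0.2  0. ] q [ 0.21  0.32 -0.35  1.99  0.14  0.85 -1.38]
-> slide [204.5 -80.9  11.2] roll 0.251 dist 220
```

Call:
jog_arm --increments '[{"slide": [10, -4, 0], "roll": 0.02, "gripper": 1}, {"slide": [34, -13, 0], "roll": 0.05, "gripper": 1}, {"slide": [64, -25, 0], "roll": 0.09, "gripper": 1}, {"slide": [96, -38, 0], "roll": 0.13, "gripper": 1}, {"slide": [128, -51, 3], "roll": 0.17, "gripper": 1}, {"slide": [158, -63, 6], "roll": 0.21, "gripper": 1}, {"slide": [184, -73, 8], "roll": 0.24, "gripper": 1}, {"slide": [200, -79, 10], "roll": 0.25, "gripper": 1}, {"slide": [204, -81, 10], "roll": 0.25, "gripper": 1}, {"slide": [204, -81, 10], "roll": 0.25, "gripper": 1}]'

```text
clock: 24.08
position: [0.6347, 0.1419, 0.1358]
ee_rot: [-3.13, -0.265, 0.004]
force: [-0.6, -0.6, 0.2]
width: 0.996
```

Call:
jog_arm --increments '[{"slide": [0, 0, 0], "roll": 0, "gripper": 1}, {"slide": [0, 0, 5], "roll": 0, "gripper": 1}, {"slide": [0, 0, 10], "roll": 0, "gripper": 1}, {"slide": [0, 0, 15], "roll": 0, "gripper": 1}, {"slide": [0, 0, 18], "roll": 0, "gripper": 1}, {"slide": [0, 0, 20], "roll": 0, "gripper": 1}, {"slide": [0, 0, 20], "roll": 0, "gripper": 1}, {"slide": [0, 0, 20], "roll": 0, "gripper": 1}, {"slide": [0, 0, 20], "roll": 0, "gripper": 1}, {"slide": [0, 0, 20], "roll": 0, "gripper": 1}]'

```text
clock: 24.92
position: [0.6354, 0.1409, 0.118]
ee_rot: [-3.131, -0.262, -0.001]
force: [-0.1, -0.8, -0.4]
width: 1.0
```

```bash
python3 - <<'E'
from plan import *
from h import *
s=arm.observe();im=arm.get_image('wrist')
cv2.imwrite('pics/w11.png',im['frame'])
plan(637.5,141,63.5,9.5)
E
```

```text
t 24.97 pos [635.4 140.9 118. ] psi 9.56 tilt [0.0004 0.0001] w 91.6 F [ 0.1 -0.6 -0. ] q [-0.12  0.59 -0.27  1.61  0.18  0.96 -1.86]
-> slide [ 2.1  0.3 54.5] roll 0.001 dist 54
```

View pics/w11.png

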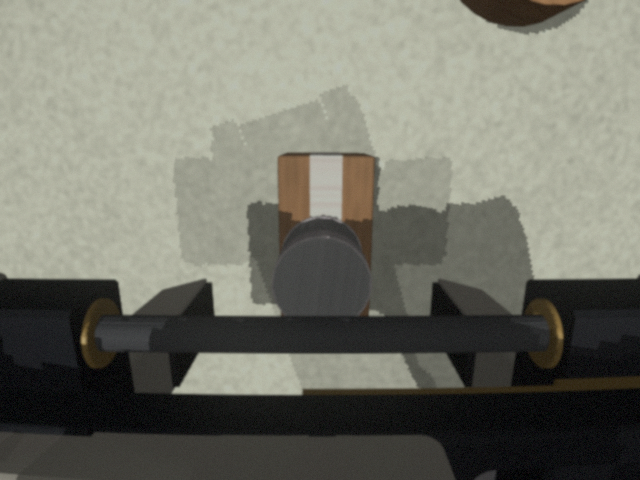

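Call:
jog_arm --increments '[{"slide": [2, 0.3, 8], "roll": 0, "gripper": 1}, {"slide": [2, 0.3, 20], "roll": 0, "gripper": 1}, {"slide": [2, 0.3, 33], "roll": 0, "gripper": 1}, {"slide": [2, 0.3, 44], "roll": 0, "gripper": 1}, {"slide": [2, 0.3, 51], "roll": 0, "gripper": 1}, {"slide": [2, 0.3, 54.5], "roll": 0, "gripper": 1}, {"slide": [2, 0.3, 54.5], "roll": 0, "gripper": 1}, {"slide": [2, 0.3, 54.5], "roll": 0, "gripper": 0.8}, {"slide": [2, 0.3, 54.5], "roll": 0, "gripper": 0.6}, {"slide": [2, 0.3, 54.5], "roll": 0, "gripper": 0.5}]' --newtons 30

```text
clock: 25.8
position: [0.6377, 0.141, 0.0639]
ee_rot: [-3.13, -0.261, -0.002]
force: [0.0, -0.2, 0.3]
width: 0.831
```

Call:
jog_arm --increments '[{"slide": [0, 0, 0], "roll": 0, "gripper": 0.4}, {"slide": [0, 0, 0], "roll": 0, "gripper": 0.3}, {"slide": [0, 0, 0], "roll": 0, "gripper": 0.3}, {"slide": [0, 0, 0], "roll": 0, "gripper": 0.3}, {"slide": [0, 0, 0], "roll": 0, "gripper": 0.3}, {"slide": [0, 0, 0], "roll": 0, "gripper": 0.3}, {"slide": [0, 0, 0], "roll": 0, "gripper": 0.3}, {"slide": [0, 0, 0], "roll": 0, "gripper": 0.3}, {"slide": [0, 0, 0], "roll": 0, "gripper": 0.3}, {"slide": [0, 0, 0], "roll": 0, "gripper": 0.3}]'

```text
clock: 26.63
position: [0.6373, 0.141, 0.0633]
ee_rot: [-3.13, -0.262, -0.0]
force: [-0.2, 1.3, 1.2]
width: 0.499
```

```bash
python3 plan.py 425.5 221 114 15
```

```text
t 26.63 pos [637.3 141.   63.3] psi 9.56 tilt [0.0001 0.0002] w 45.9 F [-0.2  1.3  1.2] q [-0.13  0.66 -0.26  1.65  0.21  0.86 -1.88]
-> slide [-195.6 -114.   -50.7] roll -0.095 dist 232
```

Call:
jog_arm --increments '[{"slide": [0, 0, -1], "roll": 0, "gripper": 0.3}, {"slide": [0, 0, -4], "roll": 0, "gripper": 0.3}, {"slide": [0, 0, -10], "roll": 0, "gripper": 0.3}, {"slide": [0, 0, -20], "roll": 0, "gripper": 0.3}, {"slide": [0, 0, -32], "roll": 0, "gripper": 0.3}, {"slide": [0, 0, -44], "roll": 0, "gripper": 0.3}, {"slide": [0, 0, -54], "roll": 0, "gripper": 0.3}, {"slide": [0, 0, -60], "roll": 0, "gripper": 0.3}, {"slide": [0, 0, -60], "roll": 0, "gripper": 0.3}, {"slide": [0, 0, -60], "roll": 0, "gripper": 0.3}]'

```text
clock: 27.47
position: [0.6374, 0.1409, 0.1237]
ee_rot: [-3.131, -0.262, -0.001]
force: [0.3, 0.0, -2.8]
width: 0.496
```

Call:
jog_arm --increments '[{"slide": [-8, -5, 0], "roll": -0.01, "gripper": 0.3}, {"slide": [-25, -15, 0], "roll": -0.02, "gripper": 0.3}, {"slide": [-50, -29, 0], "roll": -0.03, "gripper": 0.3}, {"slide": [-78, -45, 0], "roll": -0.04, "gripper": 0.3}, {"slide": [-107, -62, 0], "roll": -0.05, "gripper": 0.3}, {"slide": [-135, -79, 0], "roll": -0.06, "gripper": 0.3}, {"slide": [-160, -93, 0], "roll": -0.07, "gripper": 0.3}, {"slide": [-180, -105, 0], "roll": -0.08, "gripper": 0.3}, {"slide": [-192, -112, 0], "roll": -0.095, "gripper": 0.3}, {"slide": [-195.6, -114, 0], "roll": -0.095, "gripper": 0.3}]'

```text
clock: 28.3
position: [0.4226, 0.2216, 0.1229]
ee_rot: [3.113, 0.417, -0.002]
force: [-0.3, -0.8, -2.9]
width: 0.5
```

Call:
jog_arm --increments '[{"slide": [0, 0, 2], "roll": 0, "gripper": 0.3}, {"slide": [0, 0, 10], "roll": 0, "gripper": 0.3}, {"slide": [0, 0, 24], "roll": 0, "gripper": 0.3}, {"slide": [0, 0, 40], "roll": 0, "gripper": 0.3}, {"slide": [0, 0, 54], "roll": 0, "gripper": 0.3}, {"slide": [0, 0, 66], "roll": 0, "gripper": 0.3}, {"slide": [0, 0, 75], "roll": 0, "gripper": 0.3}, {"slide": [0, 0, 80], "roll": 0, "gripper": 0.3}, {"slide": [0, 0, 80], "roll": 0, "gripper": 0.3}, {"slide": [0, 0, 80], "roll": 0, "gripper": 0.3}]'

```text
clock: 29.13
position: [0.4258, 0.2206, 0.0431]
ee_rot: [3.115, 0.409, -0.0]
force: [-0.3, 0.1, -3.2]
width: 0.493
```

```bash
python3 - <<'E'
from plan import *
from h import *
s=arm.observe();im=arm.get_image('wrist')
cv2.imwrite('pics/w12.png',im['frame'])
plan(425.5,221,17.5,15)
E
```

```text
t 29.18 pos [426.  220.9  43.5] psi 14.98 tilt [0.0005 0.0003] w 45.8 F [ 0.5  0.1 -2.3] q [-0.35  0.48 -0.32  2.09  0.25  0.61 -2.15]
-> slide [-0.4 -0.2 26. ] roll -0.0 dist 26
```

View pics/w12.png

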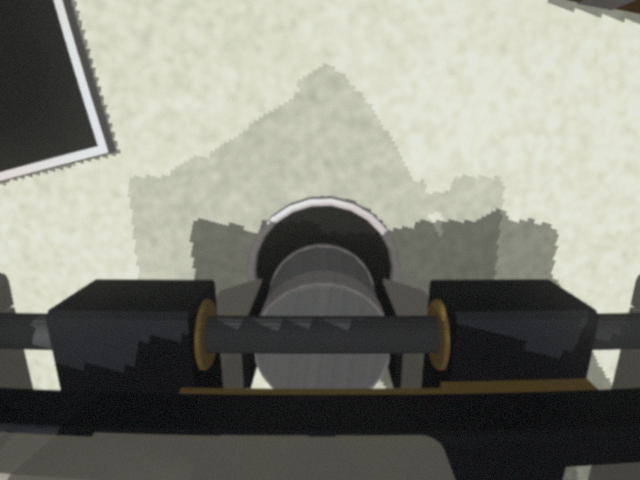

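Centred on the tray (col ~323). Lower and release; then rise.

Call:
jog_arm --increments '[{"slide": [0, 0, 5], "roll": 0, "gripper": 0.3}, {"slide": [0, 0, 13], "roll": 0, "gripper": 0.3}, {"slide": [0, 0, 20], "roll": 0, "gripper": 0.3}, {"slide": [0, 0, 24], "roll": 0, "gripper": 0.3}, {"slide": [0, 0, 25.7], "roll": 0, "gripper": 0.3}, {"slide": [0, 0, 25.7], "roll": 0, "gripper": 0.3}, {"slide": [0, 0, 25.7], "roll": 0, "gripper": 0.3}, {"slide": [0, 0, 25.7], "roll": 0, "gripper": 0.6}, {"slide": [0, 0, 25.7], "roll": 0, "gripper": 0.8}, {"slide": [0, 0, 25.7], "roll": 0, "gripper": 1}]'

```text
clock: 30.02
position: [0.4257, 0.221, 0.0177]
ee_rot: [-3.115, -0.41, -0.001]
force: [-0.2, -0.4, 0.7]
width: 0.666
```

Call:
jog_arm --increments '[{"slide": [0, 0, 0], "roll": 0, "gripper": 1}, {"slide": [0, 0, 0], "roll": 0, "gripper": 1}, {"slide": [0, 0, -3], "roll": 0, "gripper": 1}, {"slide": [0, 0, -12], "roll": 0, "gripper": 1}, {"slide": [0, 0, -28], "roll": 0, "gripper": 1}, {"slide": [0, 0, -48], "roll": 0, "gripper": 1}, {"slide": [0, 0, -70], "roll": 0, "gripper": 1}, {"slide": [0, 0, -85], "roll": 0, "gripper": 1}, {"slide": [0, 0, -90], "roll": 0, "gripper": 1}, {"slide": [0, 0, -90], "roll": 0, "gripper": 1}]'

```text
clock: 30.85
position: [0.4263, 0.2213, 0.1091]
ee_rot: [-3.114, -0.41, -0.005]
force: [-0.5, -0.0, 0.3]
width: 0.996
```

```bash
python3 plan.py 638.5 140 105 9.5
```

```text
t 30.85 pos [426.3 221.3 109.1] psi 14.99 tilt [0.0028 0.0014] w 91.6 F [-0.5 -0.   0.3] q [-0.3   0.37 -0.36  2.04  0.19  0.76 -2.09]
-> slide [184.  133.4   4.6] roll 0.096 dist 227
```

Call:
jog_arm --increments '[{"slide": [10, 7, 0], "roll": 0.01, "gripper": 1}, {"slide": [32, 23, 0], "roll": 0.02, "gripper": 1}, {"slide": [60, 43, 0], "roll": 0.04, "gripper": 1}, {"slide": [88, 64, 0], "roll": 0.05, "gripper": 1}, {"slide": [116, 84, 0], "roll": 0.06, "gripper": 1}, {"slide": [142, 103, 0], "roll": 0.08, "gripper": 1}, {"slide": [164, 119, 0], "roll": 0.09, "gripper": 1}, {"slide": [180, 130, 0], "roll": 0.096, "gripper": 1}, {"slide": [184, 133, 0], "roll": 0.096, "gripper": 1}, {"slide": [184, 133, 0], "roll": 0.096, "gripper": 1}]'

```text
clock: 31.68
position: [0.6384, 0.138, 0.1056]
ee_rot: [3.13, 0.256, -0.003]
force: [-0.4, -0.4, 0.1]
width: 0.999
```

Call:
jog_arm --increments '[{"slide": [0, 0, 0], "roll": 0, "gripper": 1}, {"slide": [0, 0, 5], "roll": 0, "gripper": 1}, {"slide": [0, 0, 10], "roll": 0, "gripper": 1}, {"slide": [0, 0, 15], "roll": 0, "gripper": 1}, {"slide": [0, 0, 18], "roll": 0, "gripper": 1}, {"slide": [0, 0, 20], "roll": 0, "gripper": 1}, {"slide": [0, 0, 20], "roll": 0, "gripper": 1}, {"slide": [0, 0, 20], "roll": 0, "gripper": 1}, {"slide": [0, 0, 20], "roll": 0, "gripper": 1}, {"slide": [0, 0, 20], "roll": 0, "gripper": 1}]'

```text
clock: 32.52
position: [0.6378, 0.14, 0.0878]
ee_rot: [-3.131, -0.26, -0.001]
force: [-0.1, -0.4, 0.6]
width: 0.999
```

```bash
python3 - <<'E'
from plan import *
from h import *
s=arm.observe();im=arm.get_image('wrist')
cv2.imwrite('pics/w13.png',im['frame'])
plan(638.5,140,14,9.5)
E
```

```text
t 32.57 pos [637.8 140.   87.8] psi 9.49 tilt [0.0005 0.0001] w 91.9 F [-0.2  0.5  0.5] q [-0.12  0.63 -0.27  1.63  0.2   0.91 -1.87]
-> slide [ 0.7  0.1 73.8] roll -0.0 dist 74
```

View pics/w13.png

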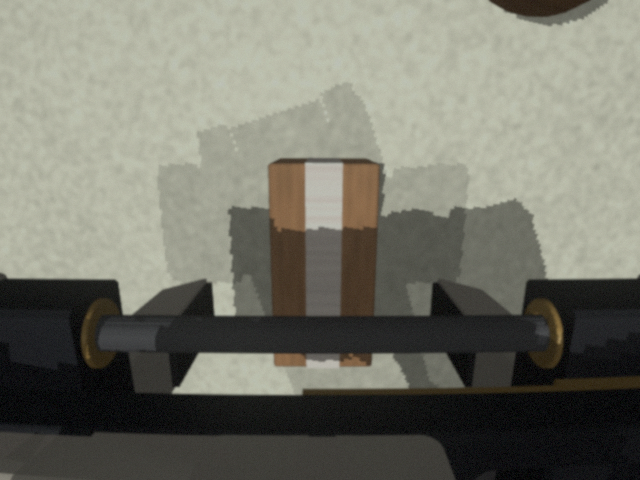

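Call:
jog_arm --increments '[{"slide": [1, 0.7, 10], "roll": 0, "gripper": 1}, {"slide": [1, 0.7, 24], "roll": 0, "gripper": 1}, {"slide": [1, 0.7, 40], "roll": 0, "gripper": 1}, {"slide": [1, 0.7, 54], "roll": 0, "gripper": 1}, {"slide": [1, 0.7, 65], "roll": 0, "gripper": 1}, {"slide": [1, 0.7, 71], "roll": 0, "gripper": 1}, {"slide": [1, 0.7, 74], "roll": 0, "gripper": 1}, {"slide": [1, 0.7, 74], "roll": 0, "gripper": 1}, {"slide": [1, 0.7, 74], "roll": 0, "gripper": 0.8}, {"slide": [1, 0.7, 74], "roll": 0, "gripper": 0.6}]' --newtons 40

```text
clock: 33.4
position: [0.6393, 0.1396, 0.0143]
ee_rot: [-3.131, -0.26, -0.002]
force: [-0.1, 0.1, -0.1]
width: 0.902
```

Call:
jog_arm --increments '[{"slide": [0, 0, 0], "roll": 0, "gripper": 0.5}, {"slide": [0, 0, 0], "roll": 0, "gripper": 0.4}, {"slide": [0, 0, 0], "roll": 0, "gripper": 0.4}, {"slide": [0, 0, 0], "roll": 0, "gripper": 0.4}, {"slide": [0, 0, 0], "roll": 0, "gripper": 0.4}, {"slide": [0, 0, 0], "roll": 0, "gripper": 0.4}, {"slide": [0, 0, 0], "roll": 0, "gripper": 0.4}, {"slide": [0, 0, 0], "roll": 0, "gripper": 0.4}, {"slide": [0, 0, 0], "roll": 0, "gripper": 0.4}, {"slide": [0, 0, 0], "roll": 0, "gripper": 0.4}]'

```text
clock: 34.23
position: [0.6388, 0.1394, 0.0137]
ee_rot: [3.131, 0.26, 0.0]
force: [-1.0, -0.5, 4.9]
width: 0.586
```

Call:
jog_arm --increments '[{"slide": [0, 0, -1], "roll": 0, "gripper": 0.4}, {"slide": [0, 0, -4], "roll": 0, "gripper": 0.4}, {"slide": [0, 0, -10], "roll": 0, "gripper": 0.4}, {"slide": [0, 0, -20], "roll": 0, "gripper": 0.4}, {"slide": [0, 0, -32], "roll": 0, "gripper": 0.4}, {"slide": [0, 0, -44], "roll": 0, "gripper": 0.4}, {"slide": [0, 0, -54], "roll": 0, "gripper": 0.4}, {"slide": [0, 0, -60], "roll": 0, "gripper": 0.4}, {"slide": [0, 0, -60], "roll": 0, "gripper": 0.4}, {"slide": [0, 0, -60], "roll": 0, "gripper": 0.4}]'

```text
clock: 35.07
position: [0.6389, 0.1394, 0.074]
ee_rot: [-3.131, -0.26, -0.001]
force: [-0.7, 0.1, -3.6]
width: 0.587
```

```bash
python3 plan.py 501.5 406.5 74 27.1
```

```text
t 35.07 pos [638.9 139.4  74. ] psi 9.49 tilt [0.0009 0.0001] w 54.0 F [-0.7  0.1 -3.6] q [-0.12  0.65 -0.27  1.64  0.21  0.89 -1.87]
-> slide [ -91.5 -286.1   -0. ] roll -0.307 dist 300
```

Call:
jog_arm --increments '[{"slide": [-3, -9, 0], "roll": -0.01, "gripper": 0.4}, {"slide": [-9, -29, 0], "roll": -0.03, "gripper": 0.4}, {"slide": [-18, -57, 0], "roll": -0.06, "gripper": 0.4}, {"slide": [-28, -88, 0], "roll": -0.1, "gripper": 0.4}, {"slide": [-38, -120, 0], "roll": -0.14, "gripper": 0.4}, {"slide": [-48, -151, 0], "roll": -0.18, "gripper": 0.4}, {"slide": [-58, -182, 0], "roll": -0.21, "gripper": 0.4}, {"slide": [-67, -210, 0], "roll": -0.24, "gripper": 0.4}, {"slide": [-75, -235, 0], "roll": -0.27, "gripper": 0.4}, {"slide": [-82, -256, 0], "roll": -0.29, "gripper": 0.4}]'

```text
clock: 35.9
position: [0.5128, 0.3811, 0.0728]
ee_rot: [-3.058, -0.717, 0.003]
force: [0.1, 0.1, -3.3]
width: 0.586
```

```bash
python3 plan.py 501.5 406.5 40 27.1
```

```text
t 35.9 pos [512.8 381.1  72.8] psi 26.37 tilt [-0.0018  0.0003] w 53.9 F [ 0.1  0.1 -3.3] q [-0.49  0.64 -0.35  1.67  0.26  0.88 -2.06]
-> slide [  1.2 -27.7  32.8] roll -0.013 dist 43
```

Call:
jog_arm --increments '[{"slide": [0, -14, 0], "roll": -0.005, "gripper": 0.4}, {"slide": [0, -24, 3], "roll": -0.01, "gripper": 0.4}, {"slide": [0, -29, 10], "roll": -0.015, "gripper": 0.4}, {"slide": [0, -31, 18], "roll": -0.017, "gripper": 0.4}, {"slide": [0, -31, 26], "roll": -0.017, "gripper": 0.4}, {"slide": [0, -31, 31], "roll": -0.017, "gripper": 0.4}, {"slide": [0, -31, 33], "roll": -0.017, "gripper": 0.4}, {"slide": [0, -31, 33], "roll": -0.017, "gripper": 0.4}, {"slide": [0, -31, 33], "roll": -0.017, "gripper": 0.4}, {"slide": [0, -31, 33], "roll": -0.017, "gripper": 0.4}]'

```text
clock: 36.73
position: [0.5024, 0.4061, 0.0409]
ee_rot: [-3.054, -0.735, -0.001]
force: [-0.3, -0.4, -2.9]
width: 0.583
```

```bash
python3 - <<'E'
from plan import *
from h import *
s=arm.observe();im=arm.get_image('wrist')
cv2.imwrite('pics/w14.png',im['frame'])
plan(501.5,406.5,17.7,27.1)
E
```

```text
t 36.78 pos [502.4 406.2  41. ] psi 27.06 tilt [0.0006 0.0004] w 53.9 F [-0.3  0.2 -3.6] q [-0.54  0.69 -0.34  1.68  0.29  0.83 -2.1 ]
-> slide [-0.7 -0.7 23.3] roll -0.001 dist 23
```

View pics/w14.png

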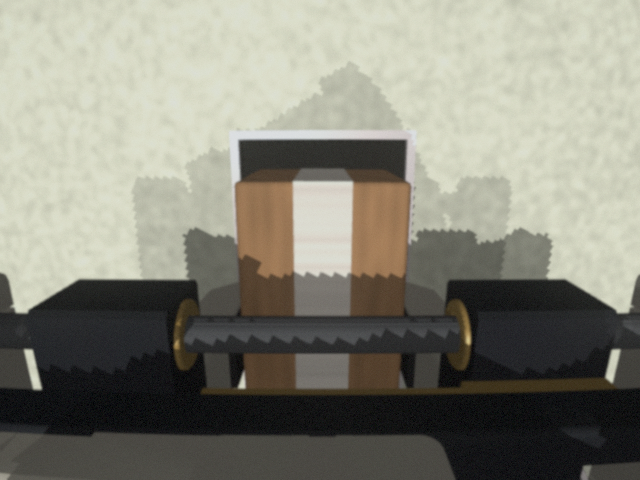

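Square and centred. Lower, release, rise.

Call:
jog_arm --increments '[{"slide": [-1, 0, 5], "roll": 0, "gripper": 0.4}, {"slide": [-1, 0, 12], "roll": 0, "gripper": 0.4}, {"slide": [-1, 0, 18], "roll": 0, "gripper": 0.4}, {"slide": [-1, 0, 22], "roll": 0, "gripper": 0.4}, {"slide": [-1, 0, 23.2], "roll": 0, "gripper": 0.4}, {"slide": [-1, 0, 23.2], "roll": 0, "gripper": 0.4}, {"slide": [-1, 0, 23.2], "roll": 0, "gripper": 0.4}, {"slide": [-1, 0, 23.2], "roll": 0, "gripper": 0.7}, {"slide": [-1, 0, 23.2], "roll": 0, "gripper": 0.85}, {"slide": [-1, 0, 23.2], "roll": 0, "gripper": 1}]'

```text
clock: 37.62
position: [0.5012, 0.406, 0.0172]
ee_rot: [-3.054, -0.736, -0.001]
force: [0.1, 0.0, 0.7]
width: 0.756
```

Call:
jog_arm --increments '[{"slide": [0, 0, 0], "roll": 0, "gripper": 1}, {"slide": [0, 0, 0], "roll": 0, "gripper": 1}, {"slide": [0, 0, -3], "roll": 0, "gripper": 1}, {"slide": [0, 0, -12], "roll": 0, "gripper": 1}, {"slide": [0, 0, -28], "roll": 0, "gripper": 1}, {"slide": [0, 0, -53], "roll": 0, "gripper": 1}, {"slide": [0, 0, -83], "roll": 0, "gripper": 1}, {"slide": [0, 0, -113], "roll": 0, "gripper": 1}, {"slide": [0, 0, -140], "roll": 0, "gripper": 1}, {"slide": [0, 0, -150], "roll": 0, "gripper": 1}]'

```text
clock: 38.45
position: [0.5023, 0.4074, 0.1727]
ee_rot: [-3.051, -0.735, -0.009]
force: [0.4, 0.5, 0.6]
width: 0.995
```

```bash
python3 plan.py 640 300 200 27.1
```

```text
t 38.45 pos [502.3 407.4 172.7] psi 27.08 tilt [0.0048 0.0046] w 91.6 F [0.4 0.5 0.6] q [-0.52  0.54 -0.38  1.56  0.22  1.07 -2.05]
-> slide [ 73.8 158.3 -27.1] roll -0.0 dist 177
```

Call:
jog_arm --increments '[{"slide": [-5, 10, -20], "roll": 0, "gripper": 1}, {"slide": [-10, 25, -45], "roll": 0, "gripper": 1}, {"slide": [-15, 45, -70], "roll": 0, "gripper": 1}, {"slide": [-20, 65, -90], "roll": 0, "gripper": 1}, {"slide": [-25, 85, -105], "roll": 0, "gripper": 1}, {"slide": [-30, 100, -115], "roll": 0, "gripper": 1}, {"slide": [-30, 110, -120], "roll": 0, "gripper": 1}, {"slide": [-30, 110, -120], "roll": 0, "gripper": 1}, {"slide": [-30, 110, -120], "roll": 0, "gripper": 1}, {"slide": [-30, 110, -120], "roll": 0, "gripper": 1}]'

```text
clock: 39.28
position: [0.5235, 0.2953, 0.2864]
ee_rot: [-3.053, -0.738, 0.002]
force: [-0.4, 0.5, -0.3]
width: 1.0
```

```bash
python3 - <<'E'
from plan import *
from h import *
for n in ('scene','side'):
    im=arm.get_image(n);np.savez(n+'3.npz',**im);cv2.imwrite(f'pics/{n}3.png',im['frame'])
    D=im['depth'];v,u=np.nonzero(D>0)
    q=cv2.undistortPoints(np.c_[u,v].astype(float).reshape(-1,1,2),im['intrinsics'],im['dist_coeffs']).reshape(-1,2)
    X=(np.c_[q,np.ones(len(q))]*D[v,u][:,None]-im['t'])@im['R']*1000
    for k,(x,y,yaw) in dict(carton=(501,407,27.1),case=(481.5,-15.5,23.9),tin=(425.5,221,0),small=(523.5,-391,-29.6),can=(424,-222.5,0)).items():
        s=(abs(X[:,2]-54)<6)&(np.hypot(X[:,0]-x,X[:,1]-y)<75);P=X[s]
        if len(P)<8: print(n,k,'few');continue
        r=cv2.minAreaRect(P[:,:2].astype(np.float32));b=cv2.boxPoints(r);e=[b[1]-b[0],b[2]-b[1]]
        print(n,k,len(P),'z',round(np.median(P[:,2]),1),'dc',np.round(np.array(r[0])-(x,y),1),[(round(float(np.hypot(*i)),1),round(float(np.degrees(np.arctan2(i[1],i[0]))%180),1)) for i in e],'tray yaw',yaw)
E
```

```text
scene carton 906 z 53.4 dc [ 1.5 -2.5] [(57.1, 116.5), (110.7, 26.5)] tray yaw 27.1
scene case 694 z 53.0 dc [ 0.8 -0.5] [(66.8, 114.1), (69.1, 24.1)] tray yaw 23.9
scene tin 254 z 53.2 dc [2.1 0.2] [(47.3, 173.3), (46.5, 83.3)] tray yaw 0
scene small 329 z 52.7 dc [0.1 1.2] [(52.0, 151.4), (34.4, 61.4)] tray yaw -29.6
scene can 113 z 52.6 dc [ 0.7 -0.6] [(28.6, 114.7), (28.0, 24.7)] tray yaw 0
side carton 1320 z 53.1 dc [-2.2  0.4] [(59.9, 117.0), (111.2, 27.0)] tray yaw 27.1
side case 423 z 52.3 dc [-3.6  3.4] [(72.9, 113.9), (65.8, 23.9)] tray yaw 23.9
side tin 304 z 53.6 dc [-1.7  2.5] [(48.5, 109.5), (44.0, 19.5)] tray yaw 0
side small 107 z 52.4 dc [-1.9  3.4] [(56.7, 144.3), (37.0, 54.3)] tray yaw -29.6
side can 60 z 52.2 dc [-1.9  3.2] [(30.9, 104.5), (27.4, 14.5)] tray yaw 0
```

View pics/scene3.png

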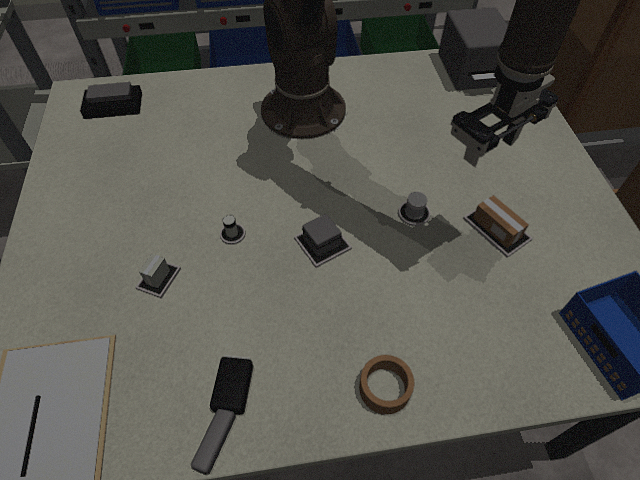

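View pics/side3.png

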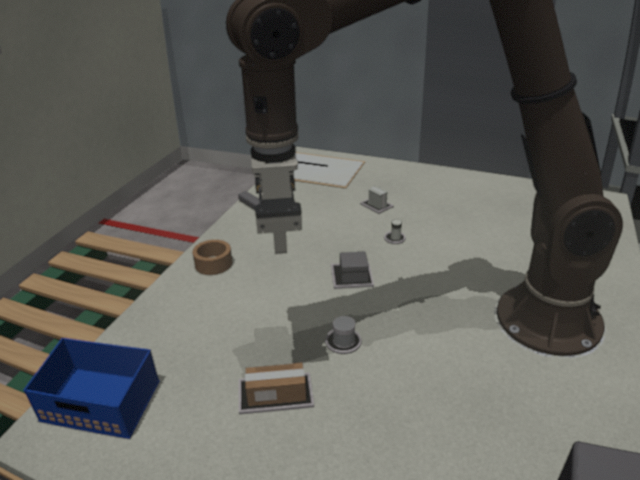

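All five packages stand upright in their own trays. They are within about 2–3 mm of centre, tops at about 53 mm, square to about 1°, and the gripper is clear of everything.

```bash
python3 -c "
from cell import arm
print(arm.sign_off())"
```

```text
the job is handed in; nothing more can be done
None
```

I took both stacks apart and set each of the five packages upright in its own tray, in the order canister, small box, case, tin, carton. I handed the job in at about 39 s of the 141 s limit, with the gripper clear of everything.

- **Heights:** the depth images from the scene and side cameras put every package top at 52–54 mm, where flat on a tray floor would be 54 mm.
- **Position:** the scene camera puts all five within about 3 mm of their tray centres. The side camera reads up to 5 mm (for the case), mostly as a common shift, so I take that as calibration and view error. Either way it is well inside the 12 mm of room.
- **Squareness:** the carton and case are within about 1° of their trays in both cameras. The small box is about 1° off by the scene camera. The side camera read it about 6° off, but from only 107 distant pixels and with the box size overestimated. The close wrist picture just before its release showed it square, so I went with that.
- **Forces:** the wrist force readings I saw stayed below about 6 N, and no package tipped or slipped.

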